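Offer up the new lever of the tin crusher

ROBOT

A 6-joint arm with a two-finger parallel gripper is mounted at the origin on a cart in front of the work surface, level with it; the furniture and walls round the work are solid. World frame = base frame: x ahead of the robot, y to its left, z up, the work surface at z = 0. Lengths are in mm, angles in rad, forces in N, time in s.
With the tool pointing down it reaches from about 300 to 775 mm from the base axis. Payload 14.6 kg.
Tool frame: the origin (TCP) lies on the centre line of the jaws, within the pads' length; the fingertips stand 22 mm ahead of it and the grasp point (between the pads) lies 3 mm ahead of it; z points along the fingers, y is the line along which they close (so a half turn about z gives the same grasp; the last joint's range is limited). The gripper opens to 94 mm and grips with 3 to 60 N. Pads are 16 mm wide; open, the fingers measure 119 mm over their backs; the gripper's body (75 mm by 177 mm) begins 78 mm behind the grasp point.
Start: joints at [1.185, 0.3, 1.521, -0, 1.321, -0.067], TCP at [172.382, 522.277, 200.146] pointing down, gripper open.
Joint ranges: [-3.03, 3.03], [-0.79, 2.21], [0.23, 2.52], [-1.04, 4.18], [0, 3.07], [-2.55, 2.55]. Speed limits (rad/s): [2.22, 2.22, 2.57, 3.14, 3.14, 3.14].

INTERFACE

Orientations are given as [roll, pitch, yaw] about the fixed x, y, z axes, in that order (R = Rz(yaw) Ry(pitch) Rx(roll)).
In Python, from plant import arm gives the robot as it stands.
- The arm moves only by the tool servo_tool, never from a script. Its argument "series" is one flat list of numbers, 7 for each row, row after row: the shift along the tool's x, y, z scaled (see below), then the turn, a rotation vector about the tool's x, y, z scaled (see below), then the opening, from 0 (shut) to 1 (fully open). In form: [x, y, z, wx, wy, wz, fingers, x, y, z, wx, wy, wz, fingers, ...]. A call has 1 to 12 rows; each row shifts and turns the commanded pose from where the row before left it, along the tool's axes as they then stand; what a row does not reach is not made up. The controller multiplies each number of a shift by 400 mm and each number of a turn by 8 degrees. A row lasts 1/8 s, in which the tool goes at most 62.5 mm and 10.7 degrees, less where a joint would pass 70% of its speed; a pose out of reach is approached as far as the arm can. A call with a number of a shift or a turn outside -1 to 1 is refused whole. A call with a gripper value outside its range is refused whole. The fingers move at their own pace and stop on an object; the grip force is fixed at half the most. Time passes only in rows, so rows that do not move let the fingers close. It gives the time, the measured TCP pose, the force, the opening and the grip force at its end, in the units of the state.
- arm.observe(): the state, without advancing time (a new reading comes with each control period).
- arm.snapshot(name): name is "scene" or "top" or "wrist"; returns the picture (400x640x3 uint8, red, green, blue); there is no depth.
- arm.calibration(name): a dict with "mtx" (3x3 intrinsics, pixels), "T" (4x4, takes a point from camera to world coordinates). Camera axes: x right, y up, looking along -z (the intrinsics and any distortion apply to the point x, -y, -z); pixel columns grow to the right and rows downward; lengths in mm; the calibration is good to about 2 mm. A picture is of the moment at which its call begins: read the wrist's pose just before it. calibration takes no time and is no camera call; for the wrist camera it gives the pose at the moment of the call.
- arm.job_done(): hands the job in; it is judged then, once.
The state is a dict: "clock": time; "joints": joint angles; "qvel": joint speeds; "joint_torque": joint torques, N m; "tcp_pos": TCP position; "eef_rot": TCP orientation; "ft_force": force on the tool from outside, world axes, zero at the start; "torque": the same for the moment, N m; "opening": opening from 0.0 (shut) to 1.0 (fully open); "gripper_force": force on a finger pad.
Only numpy, scipy, OpenCV 4.12 (cv2) and the standard library are available. Lean on these libraries where they do the work, as an engineer would, in place of code of your own. Each camera call takes 0.05 s, during which the arm holds its last target. There are 200 camera calls.

TASK

The tin crusher is getting its new lever and a colleague is about to push in the pivot bolt: first tip the nut and the two spacer rings out of the steel dipper into the parts tray, so that they are to hand, and stand the empty dipper upright on the worktop again. Then pick up the T-shaped lever at its balance point, lower its sleeve gently from above between the two cheeks of the crusher, with the hand grip to the front over the ram, and finish while holding it there in the gripper: level, bore in line with the cheek holes so that the bolt could go straight through, and touching no part of the crusher. Leave the two tins and the spice jar where they stand.

Things in the scene. Friction and masses are not known exactly. Their poses are not given: they have to be found in the camera images.
- crusher: Grey bench tin crusher without its lever, fixed. mm: origin on the worktop below the pivot holes, +x to its back, y along the pivot axis. Base x -170..40, 124 wide, 12 high. Two upright cheeks, 48 wide (x), 10 thick, inner faces at y = +-43, each with an 18 hole at z = 165 in a round eye, top at z = 189. Between them nothing above z = 100. Ram in front at x = -115, 48 thick, domed top z = 131.
- crusher_bore (a point): Midpoint between the two cheek holes on the pivot axis: crusher x = 0, y = 0, z = 165 mm. Axes as the crusher's. Fixed surroundings (world, m): stacked cases 0.43 tall behind it, from x = 0.57, y -0.52 to -0.13; closed steel box 0.10 tall to its left, x 0.29 to 0.49, y -0.25 to 0.01.
- lever: Loose steel T lever lying flat, 0.5-0.8 kg. mm: origin on its underside below the sleeve's axis, bar to -x, y along the sleeve, z up. Sleeve: tube 36 outside, 18 bore, 70 long, axis z = 18. Flat bar 14 thick (y), 24 tall (z 6..30), x -16..-178, to grip across. Black round hand grip, 36 diameter, x -178..-268. The heavy sleeve puts the balance point at x = -65, not mid-length.
- lever_bore (a point): Centre of the sleeve's bore: lever x = 0, y = 0, z = 18 mm. Axes as the lever's.
- lever_grip (a point): Balance point of the lever, in the middle of the bar's section: lever x = -65, y = 0, z = 18 mm. Axes as the lever's.
- tray: Shallow rectangular metal parts tray, fixed: 150 (x) x 125 (y) mm outside, 32 high, walls and floor 3. Origin under its centre, z up. A 118 mm hexagon-head pivot bolt lies loose in it along its right (-y) side.
- dipper: Loose steel dipper, 0.16 kg: flared round pan with a straight round handle. mm: origin under the pan's centre, z up, handle to -x. Pan 72 outside at the base, 114 at the rim, 50 high, wall 2, floor 3. Handle: rod of 14 diameter at z = 43, x -50..-162. Nut and rings lie in it; on dry steel they slide out only when it is tipped to some 110 degrees.
- dipper_grip (a point): Point on the handle's axis to take it by: dipper x = -95, y = 0, z = 43 mm. Axes as the dipper's.
- nut: Dark steel nut, 27 mm across, 13 high, 16 hole, 30 g, starts in the dipper. Origin at the centre of one face, z along its axis.
- ring_a: Steel spacer ring, 32 mm outside, 17 hole, 7.5 thick, 30 g, starts in the dipper. Origin at the centre of one face, z along its axis.
- ring_b: The other spacer ring, same size, starts in the dipper. Origin at the centre of one face.
- tin_tall: Bystander: food tin, 75 mm diameter, 110 tall, origin under its centre. Leave it where it is.
- tin_low: Bystander: food tin, 75 mm diameter, 58 tall, origin under its centre. Leave it where it is.
- spice: Bystander: spice jar, 41 mm diameter, 105 tall, origin under its centre. Leave it where it is.

How it is judged (in metres and radians):
On the way, in this order (a step that is already met when the one before it is completed fails the run):
1. the nut and both rings have been tipped out of the dipper and lie in the parts tray (x of nut in the frame of tray between -0.072 and 0.072 m and y of nut in the frame of tray between -0.06 and 0.06 m and z of nut in the frame of tray between 0 and 0.04 m and x of ring_a in the frame of tray between -0.072 and 0.072 m and y of ring_a in the frame of tray between -0.06 and 0.06 m and z of ring_a in the frame of tray between 0 and 0.04 m and x of ring_b in the frame of tray between -0.072 and 0.072 m and y of ring_b in the frame of tray between -0.06 and 0.06 m and z of ring_b in the frame of tray between 0 and 0.04 m and angle between dipper's own z axis and vertical above 1 rad), for 0.1 s.
2. the empty dipper stands upright on the worktop, let go (x of nut in the frame of tray between -0.072 and 0.072 m and y of nut in the frame of tray between -0.06 and 0.06 m and z of nut in the frame of tray between 0 and 0.04 m and x of ring_a in the frame of tray between -0.072 and 0.072 m and y of ring_a in the frame of tray between -0.06 and 0.06 m and z of ring_a in the frame of tray between 0 and 0.04 m and x of ring_b in the frame of tray between -0.072 and 0.072 m and y of ring_b in the frame of tray between -0.06 and 0.06 m and z of ring_b in the frame of tray between 0 and 0.04 m and angle between dipper's own z axis and vertical below 0.12 rad and height (world z) of dipper between -0.005 and 0.008 m and linear speed of dipper below 0.03 m/s and contact force between dipper and the arm below 0.1 N and contact force between dipper and the fingers below 0.1 N), for 0.2 s.
At the end, for the whole second after the job is handed in: Nut and rings in the tray; dipper upright on the worktop, let go; lever gripped within 20 mm of its balance point, grip end to the front, at rest, level within 4 degrees, bore centre within 7 mm and axis within 5 degrees of the cheek holes, under 1 N on the crusher (all of step 2 and distance between lever_bore and crusher_bore below 0.007 m and angle between lever's own z axis and vertical below 0.07 rad and angle between the y axis of lever and the y axis of crusher, either way round below 0.09 rad and x of lever_grip in the frame of crusher below 0 m and x of the grasp point in the frame of lever between -0.085 and -0.045 m and contact force between lever and the fingers above 2 N and contact force between lever and crusher below 1 N and linear speed of lever below 0.03 m/s); the arm keeps its last pose, push and grip.
It fails at once if the tall tin is pushed more than 30 mm from its place (distance of tin_tall from where it was at the start of the episode above 0.03 m).
It fails at once if the low tin is pushed more than 30 mm from its place (distance of tin_low from where it was at the start of the episode above 0.03 m).
It fails at once if the spice jar is pushed more than 30 mm from its place (distance of spice from where it was at the start of the episode above 0.03 m).
It fails at once if the lever strikes the crusher hard (over 25 N) (contact force between lever and crusher above 25 N).
It also fails if it takes over 72 s, if anything falls off the work surface, if the arm or the gripper's body presses on something with over 40 N, if the wrist force passes 120 N, or if a joint passes its speed limit or range.

## Working session

There is one attempt and no reset: what is moved stays moved. The work goes in short steps, Python scripts to look and compute and a tool call to move; the robot and the scene stay as the last step left them, time stands still between calls to the robot, and variables do not carry over. Pictures are saved under pics/ and viewed, at most 10 in all, crops included, and the job is handed in when it is done.

Besides the shell and the picture viewer there is one more tool, called after "Emit:" as name(argument=value, ...), one argument or row to a line, values as JSON. servo_tool: Moves the arm, as the interface text tells. Shifts and turns lie within -1 to 1; 1 stands for 400 mm of shift or 8 degrees of turn. Its arguments: {"type":"object","properties":{"series":{"type":"array","items":{"type":"number","minimum":-1,"maximum":1}}},"required":["series"]}

```bash
ls; mkdir -p pics; python3 - <<'E'
from plant import arm
import cv2
print(arm.observe())
for n in("scene","top"):
    im=arm.snapshot(n); cv2.imwrite(f"pics/{n}0.png",im[:,:,::-1]); c=arm.calibration(n); print(n,c)
print(arm.calibration("wrist"))
E
```

```text
pics
{'clock': 0.0, 'joints': array([ 1.18543804e+00,  3.00445972e-01,  1.52163049e+00, -1.91205148e-05,
        1.32070696e+00, -6.65994636e-02]), 'qvel': array([ 0.00163931, -0.00133376, -0.00066614, -0.00155643,  0.00034849,
       -0.00043722]), 'joint_torque': array([ 1.00079007e-03, -5.31803584e+01, -3.52741349e+01,  7.08603510e-02,
        2.43503298e-02, -1.34575030e-04]), 'tcp_pos': array([172.26082599, 522.02013838, 199.57922173]), 'eef_rot': array([-3.14040329e+00, -6.07672499e-05,  2.82283854e+00]), 'ft_force': array([ 0.69977432,  0.10333048, -0.61644131]), 'torque': array([-0.03825784,  0.03854392,  0.04188214]), 'gripper_force': 0.0, 'opening': 1.0008323034276787}
scene {'mtx': array([[491.71299142,   0.        , 327.59644891],
       [  0.        , 491.71299142, 202.90885209],
       [  0.        ,   0.        ,   1.        ]]), 'T': array([[ 9.99925455e-01,  8.26545478e-03,  8.98699924e-03,
         5.55686031e+02],
       [ 4.75059868e-03,  4.14680057e-01, -9.09954879e-01,
        -1.54687521e+03],
       [-1.12479203e-02,  9.09929741e-01,  4.14609879e-01,
         
[... 427 characters left out ...]
 -4.85848191e+01],
       [ 1.42963741e-02,  7.69035013e-02,  9.96936039e-01,
         1.71466356e+03],
       [ 0.00000000e+00,  0.00000000e+00,  0.00000000e+00,
         1.00000000e+00]])}
{'mtx': array([[314.50483991,   0.        , 314.96502541],
       [  0.        , 314.50483991, 200.84179607],
       [  0.        ,   0.        ,   1.        ]]), 'T': array([[ 3.12481942e-01, -9.22659653e-01, -2.25951766e-01,
         1.07450186e+02],
       [ 9.49923062e-01,  3.03237496e-01,  7.54532759e-02,
         5.44395929e+02],
       [-1.10064562e-03, -2.38214580e-01,  9.71211925e-01,
         3.84217572e+02],
       [ 0.00000000e+00,  0.00000000e+00,  0.00000000e+00,
         1.00000000e+00]])}
```

View pics/top0.png

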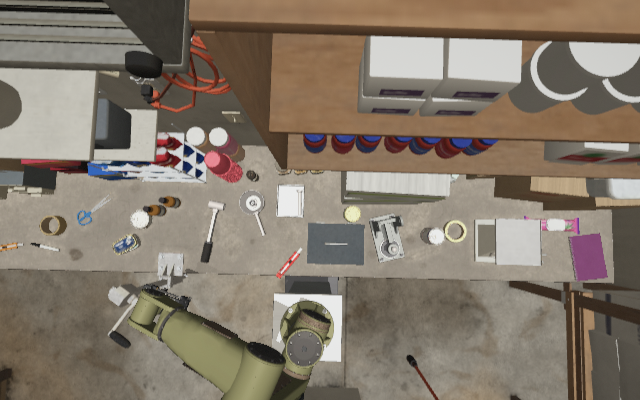

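View pics/scene0.png

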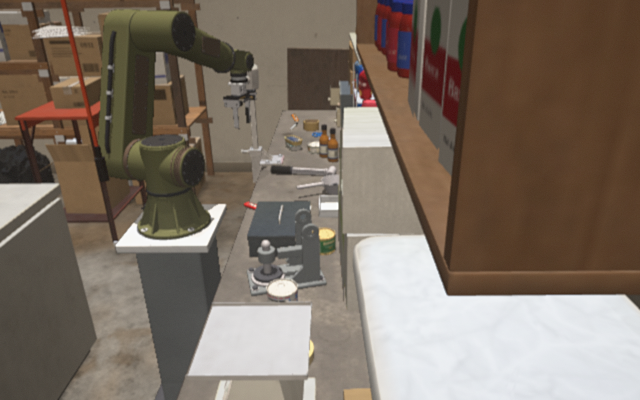

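The top view shows the lever at about (215,205)-(206,258), the dipper pan at (252,202) with its handle end at (262,232), the tray at (290,200) and the crusher at (386,238). In the scene view the crusher is near (285,260). I'll enlarge the work area of the top image.

```bash
cat > h.py <<'E'
import numpy as np, cv2
from scipy.spatial.transform import Rotation as Rn
from plant import arm
def ray(c,u,v):
    d=np.linalg.inv(c["mtx"])@[u,v,1]; d=np.array([d[0],-d[1],-d[2]])
    return c["T"][:3,3], c["T"][:3,:3]@d
def w(c,u,v,z):
    o,d=ray(c,u,v); return o+d*(z-o[2])/d[2]
def px(c,p):
    q=np.linalg.inv(c["T"])@np.r_[p,1]; q=c["mtx"]@[q[0],-q[1],-q[2]]; return q[:2]/q[2]
E
python3 - <<'E'
from h import *
c=arm.calibration("top")
for n,u,v,z in [("sleeve",215,205,30),("grip",206,258,20),("pan",252,202,50),("handle",262,232,43),("tray",290,200,30),("crusher",386,238,0),("yellow",352,213,58),("w",435,236,110),("y2",455,231,58)]: print(n,w(c,u,v,z).round())
im=cv2.imread("pics/top0.png")[165:285,190:350]
cv2.imwrite("pics/topA.png",cv2.resize(im,(800,600),interpolation=cv2.INTER_CUBIC))
im=cv2.imread("pics/top0.png")[165:285,330:490]
cv2.imwrite("pics/topB.png",cv2.resize(im,(800,600),interpolation=cv2.INTER_CUBIC))
E
```

```text
sleeve [551. 437.  30.]
grip [306. 470.  20.]
pan [568. 263.  50.]
handle [432. 213.  43.]
tray [583.  91.  30.]
crusher [ 418. -363.    0.]
yellow [ 529. -196.   58.]
w [ 434. -560.  110.]
y2 [ 458. -668.   58.]
```

View pics/topA.png

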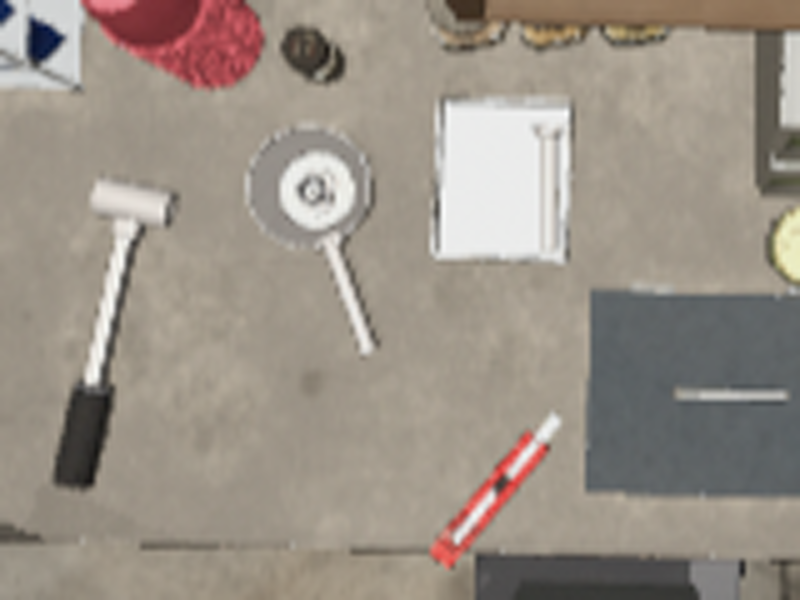

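View pics/topB.png

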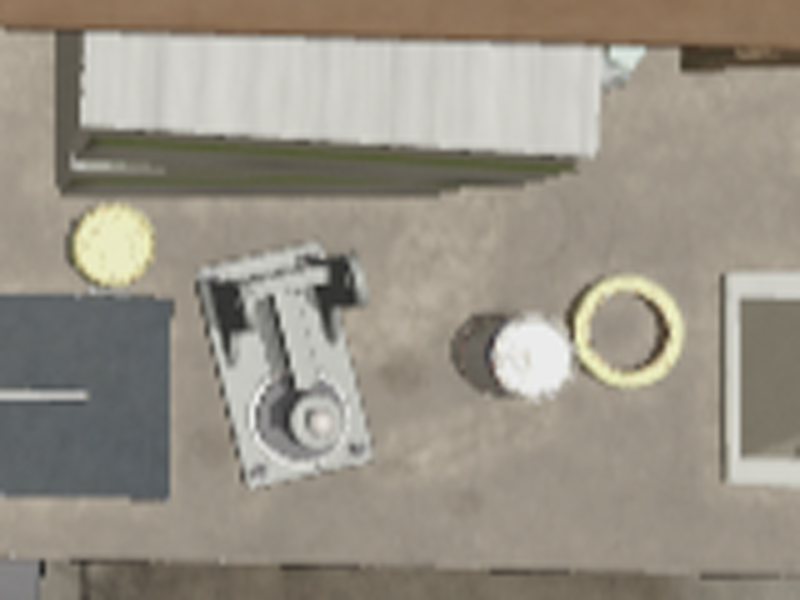

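The crops show the sleeve centre at (132,202) and the grip end at (75,487) in A, the pan at (310,187) with the stacked parts at (318,190), the handle end at (368,350) and the tray centre at (503,180). In B the crusher base corners are (248,487), (370,460) and (198,270), the low tin is at (112,245) and the tall tin at (535,357). Next is a closer wrist view.

```bash
cat >> h.py <<'E'
def plan(pos,rpy_deg=None,n=8,m=None,R1=None,start=None):
    """rows of simultaneous shift+turn from measured pose (or start) to target"""
    s=arm.observe(); p=np.array(s["tcp_pos"]); R=Rn.from_euler("xyz",s["eef_rot"])
    if start: p,R=np.array(start[0],float),start[1]
    if R1 is None: R1=R if rpy_deg is None else Rn.from_euler("xyz",rpy_deg,degrees=True)
    rv=(R.inv()*R1).as_rotvec(); dp=(np.array(pos)-p)/n; out=[]
    for k in range(n):
        Rk=R*Rn.from_rotvec(rv*k/n)
        out.append(np.r_[Rk.inv().apply(dp)/400, np.degrees(rv/n)/8])
    for r in np.round(out,3): print(", ".join(f"{v:g}" for v in r))
    return np.array(pos,float),R1
def st():
    s=arm.observe(); print(s["clock"].__round__(2),"q",s["joints"].round(2),"p",s["tcp_pos"].round(1),"rpy",np.degrees(s["eef_rot"]).round(1),"F",s["ft_force"].round(1),"op",round(s["opening"],3),"gf",round(s["gripper_force"],1))
E
python3 -c "
from h import *
plan([420,260,330],[180,0,-160],10)"
```

```text
-0.079, -0.043, -0.033, -0.001, -0, -0.478
-0.076, -0.048, -0.033, -0.001, -0, -0.478
-0.073, -0.053, -0.033, -0.001, -0, -0.478
-0.069, -0.058, -0.033, -0.001, -0, -0.478
-0.065, -0.062, -0.033, -0.001, -0, -0.478
-0.061, -0.066, -0.033, -0.001, -0, -0.478
-0.056, -0.07, -0.033, -0.001, -0, -0.478
-0.052, -0.074, -0.033, -0.001, -0, -0.478
-0.046, -0.077, -0.033, -0.001, -0, -0.478
-0.041, -0.08, -0.033, -0.001, -0, -0.478
```

Emit:
servo_tool(
  series=[-0.079,-0.043,-0.033,0,0,-0.478,1,-0.076,-0.048,-0.033,0,0,-0.478,1,-0.073,-0.053,-0.033,0,0,-0.478,1,-0.069,-0.058,-0.033,0,0,-0.478,1,-0.065,-0.062,-0.033,0,0,-0.478,1,-0.061,-0.066,-0.033,0,0,-0.478,1,-0.056,-0.07,-0.033,0,0,-0.478,1,-0.052,-0.074,-0.033,0,0,-0.478,1,-0.046,-0.077,-0.033,0,0,-0.478,1,-0.041,-0.08,-0.033,0,0,-0.478,1,0,0,0,0,0,0,1,0,0,0,0,0,0,1],
)

```text
clock: 1.6
tcp_pos: [418.9, 260.8, 331.6]
eef_rot: [3.142, -0.001, -2.794]
ft_force: [-0.2, 0.4, 1.0]
opening: 0.999
gripper_force: 0.0
```

```bash
python3 - <<'E'
from h import *
import pickle
st(); c=arm.calibration("wrist"); im=arm.snapshot("wrist"); cv2.imwrite("pics/w1.png",im[:,:,::-1]); pickle.dump(c,open("w1.pkl","wb"))
cv2.imwrite("pics/w1b.png",cv2.resize(im[:,:,::-1],(800,500),interpolation=cv2.INTER_CUBIC))
E
```

```text
1.6 q [ 0.48  0.1   1.45  0.    1.58 -1.44] p [418.9 260.8 331.6] rpy [ 1.800e+02 -1.000e-01 -1.601e+02] F [-0.2  0.4  1. ] op 0.999 gf 0.0
```

View pics/w1b.png

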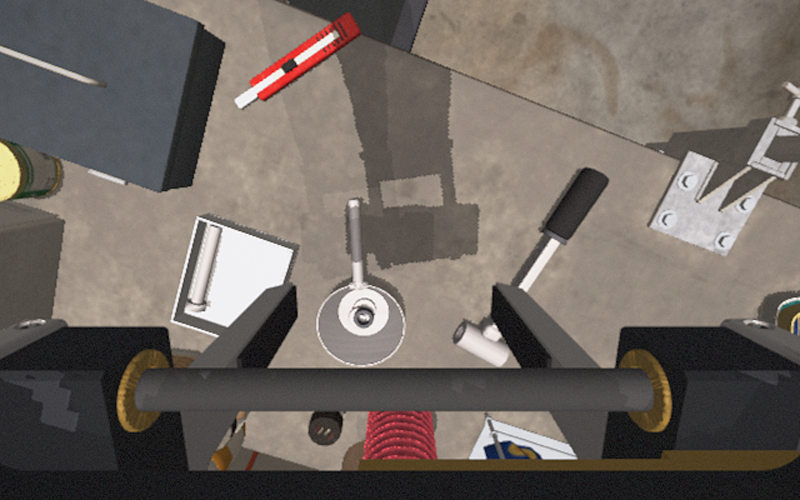

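The wrist view (800x500, wrist pixel = 0.8 times) shows the pan rim centred at (361,324), the handle end at (353,201), tray top corners at (200,214), (298,246) and (171,320), the sleeve ends near (462,333) and (507,357), and the hand grip end at (592,174).

```bash
python3 - <<'E'
from h import *
import pickle
c=pickle.load(open("w1.pkl","rb")); t=arm.calibration("top")
for n,u,v,z in [("pan",361,324,50),("hend",353.5,201,43),("hin",358,284,43),("tr1",200,214,32),("tr2",298,246,32),("tr3",171,320,32),("nut",363,316,20),("gripend",592,172,18),("gripstart",556,237,18),("barmid",530,275,30),("slA",462,330,18),("slB",510,354,18)]: print(n,w(c,u*.8,v*.8,z).round(1))
print("top")
for n,u,v,z in [("pan",310,187,50),("hend",368,351,43),("tr c",503,180,32),("sl",132,202,36),("grip",75,487,18),("bar st",127,225,30),("bar end",95,382,30),("spice",300,45,105)]: print(n,w(t,190+(u-2)/5,165+(v-2)/5,z).round(1))
E
```

```text
pan [566.4 270.3  50. ]
hend [421.8 210.8  43. ]
hin [519.3 249.6  43. ]
tr1 [503.7  36.4  32. ]
tr2 [501.2 162.3  32. ]
tr3 [655.3  33.1  32. ]
nut [568.1 271.1  20. ]
gripend [289.9 476.5  18. ]
gripstart [379.9 470.2  18. ]
barmid [436.2 454.8  30. ]
slA [542.  405.5  18. ]
slB [552.6 482.1  18. ]
top
pan [568.  265.1  50. ]
hend [419.5 207.5  43. ]
tr c [580.5  90.2  32. ]
sl [551.  430.9  36. ]
grip [287.9 475.8  18. ]
bar st [529.9 436.2  30. ]
bar end [384.9 458.6  30. ]
spice [690.6 268.7 105. ]
```

```bash
cat >> h.py <<'E'
def Rd(yaw,a): return Rn.from_euler("z",yaw,degrees=True)*Rn.from_euler("x",a,degrees=True)*Rn.from_euler("y",180,degrees=True)
E
python3 - <<'E'
from h import *
R=Rd(21.5,-40); zt=R.apply([0,0,1]); G=np.array([490.7,237,43])
print(zt, (G-3*zt).round(1))
plan(G-113*zt,n=11,R1=R)
E
```

```text
[ 0.23558245 -0.59806088 -0.76604444] [490.  238.8  45.3]
-0.013, 0.006, 0.046, 0.455, -0.007, -0.017
-0.013, 0.009, 0.045, 0.455, -0.007, -0.017
-0.013, 0.011, 0.045, 0.455, -0.007, -0.017
-0.013, 0.014, 0.044, 0.455, -0.007, -0.017
-0.013, 0.017, 0.043, 0.455, -0.007, -0.017
-0.013, 0.02, 0.042, 0.455, -0.007, -0.017
-0.013, 0.022, 0.041, 0.455, -0.007, -0.017
-0.013, 0.025, 0.039, 0.455, -0.007, -0.017
-0.013, 0.027, 0.037, 0.455, -0.007, -0.017
-0.013, 0.029, 0.036, 0.455, -0.007, -0.017
-0.013, 0.032, 0.034, 0.455, -0.007, -0.017
```

Emit:
servo_tool(
  series=[-0.013,0.006,0.046,0.455,-0.007,-0.017,0.36,-0.013,0.009,0.045,0.455,-0.007,-0.017,0.36,-0.013,0.011,0.045,0.455,-0.007,-0.017,0.36,-0.013,0.014,0.044,0.455,-0.007,-0.017,0.36,-0.013,0.017,0.043,0.455,-0.007,-0.017,0.36,-0.013,0.02,0.042,0.455,-0.007,-0.017,0.36,-0.013,0.022,0.041,0.455,-0.007,-0.017,0.36,-0.013,0.025,0.039,0.455,-0.007,-0.017,0.36,-0.013,0.027,0.037,0.455,-0.007,-0.017,0.36,-0.013,0.029,0.036,0.455,-0.007,-0.017,0.36,-0.013,0.032,0.034,0.455,-0.007,-0.017,0.36,0,0,0,0,0,0,0.36],
)

```text
clock: 3.15
tcp_pos: [463.2, 304.5, 128.0]
eef_rot: [-2.441, -0.002, -2.763]
ft_force: [0.3, -0.3, 0.5]
opening: 0.361
gripper_force: 0.0
```

```bash
python3 - <<'E'
from h import *
st(); R=Rd(21.5,-40); zt=R.apply([0,0,1]); G=np.array([490.7,237,43])
plan(G-3*zt,n=6,R1=R)
E
```

```text
3.15 q [ 0.81  0.58  1.45 -0.63  1.47 -0.96] p [463.2 304.5 128. ] rpy [-1.399e+02 -1.000e-01 -1.583e+02] F [ 0.3 -0.3  0.5] op 0.361 gf 0.0
-0, -0, 0.045, -0.002, 0, 0.005
-0, -0, 0.045, -0.002, 0, 0.005
-0, -0, 0.045, -0.002, 0, 0.005
-0, -0, 0.045, -0.002, 0, 0.005
-0, -0, 0.045, -0.002, 0, 0.005
-0, -0, 0.045, -0.002, 0, 0.005
```

Emit:
servo_tool(
  series=[0,0,0.045,0,0,0,0.36,0,0,0.045,0,0,0,0.36,0,0,0.045,0,0,0,0.36,0,0,0.045,0,0,0,0.36,0,0,0.045,0,0,0,0.36,0,0,0.045,0,0,0,0.36,0,0,0,0,0,0,0.36,0,0,0,0,0,0,0,0,0,0,0,0,0,0,0,0,0,0,0,0,0,0,0,0,0,0,0,0],
)

```text
clock: 4.53
tcp_pos: [490.2, 239.5, 47.6]
eef_rot: [-2.443, 0.001, -2.765]
ft_force: [-0.4, 0.3, -0.2]
opening: 0.008
gripper_force: 0.0
```

```bash
python3 - <<'E'
from h import *
st(); s=arm.observe()
plan(s["tcp_pos"]+[0,0,70],n=6)
E
```

```text
4.53 q [ 0.7   0.64  1.58 -0.69  1.27 -0.91] p [490.2 239.5  47.6] rpy [-1.400e+02  1.000e-01 -1.584e+02] F [-0.4  0.3 -0.2] op 0.008 gf 0.0
-0, -0.019, -0.022, 0, 0, 0
-0, -0.019, -0.022, 0, 0, 0
-0, -0.019, -0.022, 0, 0, 0
-0, -0.019, -0.022, 0, 0, 0
-0, -0.019, -0.022, 0, 0, 0
-0, -0.019, -0.022, 0, 0, 0
```

```bash
python3 - <<'E'
from h import *
import pickle
c=arm.calibration("wrist"); im=arm.snapshot("wrist")[:,:,::-1]; cv2.imwrite("pics/w2.png",im); pickle.dump(c,open("w2.pkl","wb"))
print(px(c,arm.observe()["tcp_pos"]))
cv2.imwrite("pics/w2b.png",cv2.resize(im,(800,500),interpolation=cv2.INTER_CUBIC))
E
```

```text
[314.42405157 236.19832518]
```

View pics/w2b.png

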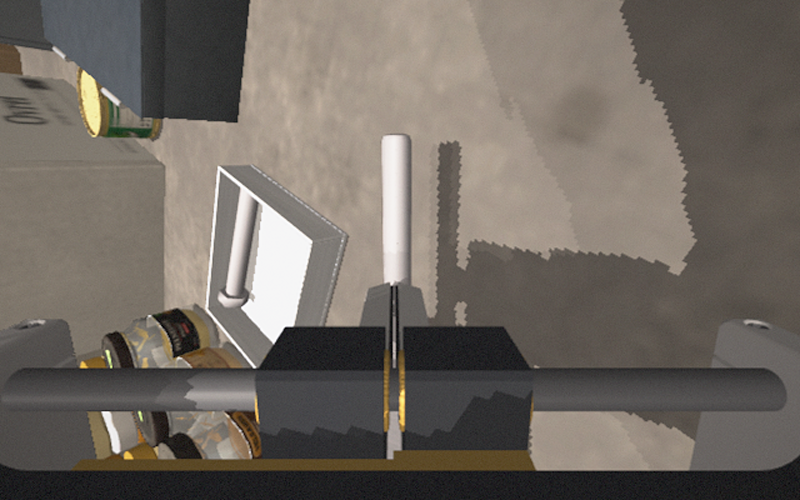

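The handle runs along column 396 from row 134 to row 285 and passes under the closed fingertips, so the grasp missed. I'll check the depth.

```bash
python3 - <<'E'
from h import *
import pickle
c=pickle.load(open("w2.pkl","rb")); s=arm.observe(); R=Rn.from_euler("xyz",s["eef_rot"])
for u,v in [(396,134),(396,200),(396.5,270)]:
    for z in (25,34,43): print(u,v,z,w(c,u*.8,v*.8,z).round(1),end=" ")
    print()
for x in (-162,-120,-100):
    p=np.array([567,267,43])+x*np.array([np.cos(np.radians(21.5)),np.sin(np.radians(21.5)),0]); print(p.round(), (px(c,p)/.8).round(1))
for t in (0,3,22): 
    for xx in(0,8): print(t,xx,(px(c,s["tcp_pos"]+R.apply([xx,0,t]))/.8).round(1))
print(c["T"][:3,3].round(), R.inv().apply(c["T"][:3,3]-s["tcp_pos"]).round(1))
E
```

```text
396 134 25 [423.5 194.9  25. ] 396 134 34 [421.2 202.   34. ] 396 134 43 [419.  209.2  43. ] 
396 200 25 [455.3 207.5  25. ] 396 200 34 [451.3 214.   34. ] 396 200 43 [447.4 220.4  43. ] 
396.5 270 25 [491.8 222.3  25. ] 396.5 270 34 [485.8 228.   34. ] 396.5 270 43 [479.8 233.7  43. ] 
[416. 208.  43.] [395.2 127. ]
[455. 223.  43.] [395.1 217.2]
[474. 230.  43.] [395.1 256.8]
0 0 [393.  295.2]
0 8 [393.  279.9]
3 0 [393.  293.2]
3 8 [393.  278.1]
22 0 [393.1 281.4]
22 8 [393.1 267.5]
[383. 325. 189.] [  68.1    0.5 -185. ]
```

```bash
python3 - <<'E'
import cv2
im=cv2.imread("pics/w2.png")[190:340,220:420]; cv2.imwrite("pics/w2c.png",cv2.resize(im,(800,600),interpolation=cv2.INTER_CUBIC))
E
```

```text
(no output)
```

View pics/w2c.png

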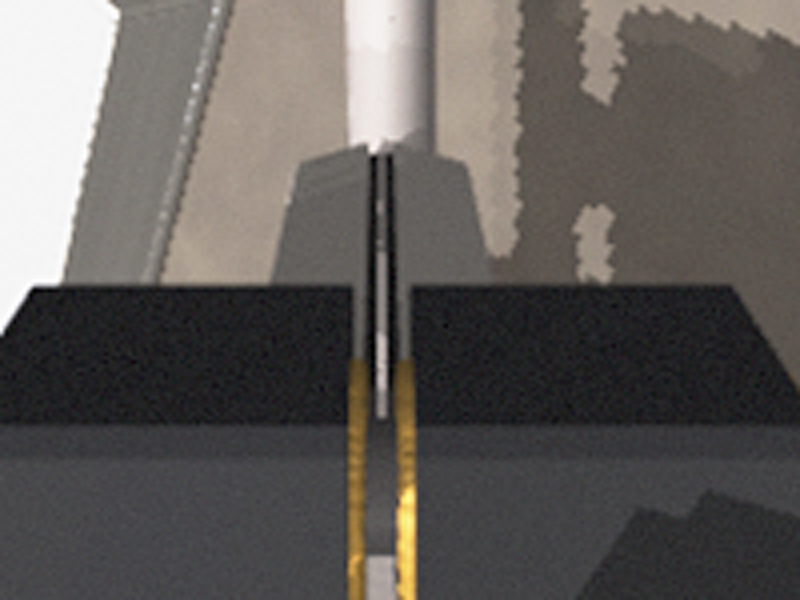

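The fingers closed just short of the rod. In both wrist pictures the tips appear about 20-25 mm nearer the palm than stated. I'll open a little and advance 20 mm while watching the force.

Emit:
servo_tool(
  series=[0,0,-0.025,0,0,0,0.28,0,0,0,0,0,0,0.28,0,0,0,0,0,0,0.28,0,0,0.025,0,0,0,0.28,0,0,0.0125,0,0,0,0.28,0,0,0.0125,0,0,0,0.28,0,0,0.0125,0,0,0,0.28,0,0,0.0125,0,0,0,0.28,0,0,0,0,0,0,0.28],
)

```text
clock: 5.7
tcp_pos: [494.9, 227.1, 31.8]
eef_rot: [-2.443, 0.001, -2.766]
ft_force: [0.2, -0.2, 0.6]
opening: 0.283
gripper_force: 0.0
```

Emit:
servo_tool(
  series=[0,0,0,0,0,0,0,0,0,0,0,0,0,0,0,0,0,0,0,0,0,0,0,0,0,0,0,0],
)

```text
clock: 6.2
tcp_pos: [495.0, 227.5, 32.2]
eef_rot: [-2.443, 0.001, -2.765]
ft_force: [-0.7, 0.8, 0.1]
opening: 0.139
gripper_force: 30.0
```

Gripped: 13 mm opening, 30 N. Next I'll check the wrist joint ranges for the pour pose and plan a lift.

```bash
cat >> h.py <<'E'
def wrist(R,p,th):
    zt=R.apply([0,0,1]); wc=np.array(p)-218*zt; q1=np.arctan2(wc[1],wc[0])
    M=(Rn.from_euler("z",q1)*Rn.from_euler("y",th)).inv()*R*Rn.from_euler("z",-np.pi/2)
    a,b,g=M.as_euler("ZYZ"); return wc.round(),np.round([q1,a,b,g],2)
E
python3 - <<'E'
from h import *
st(); s=arm.observe(); R=Rn.from_euler("xyz",s["eef_rot"]); q=s["joints"]
print(wrist(R,s["tcp_pos"],q[1]+q[2]))
for yaw in (0,10,21):
  d=np.array([np.cos(np.radians(yaw)),np.sin(np.radians(yaw)),0])
  rod=np.array([579,119,215])-82*d
  for a in (-40,20,60,85):
    R=Rd(yaw,a); p=rod+16*R.apply([0,0,1])
    for th in (1.6,2.0): print(yaw,a,th,p.round(),wrist(R,p,th))
plan(s["tcp_pos"]+[0,0,150],n=8)
E
```

```text
6.2 q [ 0.68  0.66  1.6  -0.71  1.23 -0.9 ] p [495.  227.5  32.2] rpy [-1.400e+02  1.000e-01 -1.584e+02] F [-0.7  0.8  0.1] op 0.139 gf 30.0
(array([443., 358., 199.]), array([ 0.68, -0.71,  1.23, -0.9 ]))
0 -40 1.6 [497. 109. 203.] (array([497., 249., 370.]), array([ 0.46, -0.64,  1.84, -1.19]))
0 -40 2.0 [497. 109. 203.] (array([497., 249., 370.]), array([ 0.46, -0.61,  1.51, -0.95]))
0 20 1.6 [497. 124. 200.] (array([497.,  50., 405.]), array([ 0.1 ,  0.35,  1.51, -1.49]))
0 20 2.0 [497. 124. 200.] (array([497.,  50., 405.]), array([ 0.1 ,  0.38,  1.14, -1.63]))
0 60 1.6 [497. 133. 207.] (array([497., -56., 316.]), array([-0.11,  1.04,  1.65, -1.65]))
0 60 2.0 [497. 133. 207.] (array([497., -56., 316.]), array([-0.11,  1.05,  1.45, -2.  ]))
0 85 1.6 [497. 135. 214.] (array([497., -82., 233.]), array([-0.16,  1.48,  1.73, -1.61]))
0 85 2.0 [497. 135. 214.] (array([497., -82., 233.]), array([-0.16,  1.42,  1.68, -2.02]))
10 -40 1.6 [500.  95. 203.] (array([476., 233., 370.]), array([ 0.45, -0.68,  1.73, -1.34]))
10 -40 2.0 [500.  95. 203.] (array([476., 233., 370.]), array([ 0.45, -
[... 827 characters left out ...]
,  0.33,  1.65, -1.88]))
21 20 2.0 [500.  95. 200.] (array([527.,  25., 405.]), array([ 0.05,  0.35,  1.27, -2.01]))
21 60 1.6 [497. 103. 207.] (array([565., -74., 316.]), array([-0.13,  0.98,  1.98, -1.86]))
21 60 2.0 [497. 103. 207.] (array([565., -74., 316.]), array([-0.13,  0.88,  1.74, -2.2 ]))
21 85 1.6 [497. 104. 214.] (array([575., -98., 233.]), array([-0.17,  1.45,  2.1 , -1.66]))
21 85 2.0 [497. 104. 214.] (array([575., -98., 233.]), array([-0.17,  1.24,  2.01, -2.1 ]))
-0, -0.03, -0.036, 0, 0, 0
-0, -0.03, -0.036, 0, 0, 0
-0, -0.03, -0.036, 0, 0, 0
-0, -0.03, -0.036, 0, 0, 0
-0, -0.03, -0.036, 0, 0, 0
-0, -0.03, -0.036, 0, 0, 0
-0, -0.03, -0.036, 0, 0, 0
-0, -0.03, -0.036, 0, 0, 0
```

Emit:
servo_tool(
  series=[0,-0.015,-0.018,0,0,0,0,0,-0.03,-0.036,0,0,0,0,0,-0.03,-0.036,0,0,0,0,0,-0.03,-0.036,0,0,0,0,0,-0.03,-0.036,0,0,0,0,0,-0.03,-0.036,0,0,0,0,0,-0.03,-0.036,0,0,0,0,0,-0.03,-0.036,0,0,0,0,0,-0.015,-0.018,0,0,0,0,0,0,0,0,0,0,0],
)

```text
clock: 7.45
tcp_pos: [494.7, 227.9, 182.5]
eef_rot: [-2.443, 0.002, -2.765]
ft_force: [-0.5, -0.4, -2.5]
opening: 0.138
gripper_force: 30.0
```

```bash
python3 - <<'E'
from h import *
st(); s=arm.observe()
im=arm.snapshot("wrist")[:,:,::-1]; cv2.imwrite("pics/w3.png",im)
t=cv2.imread("pics/w2.png")[100:128,300:334]
r=cv2.matchTemplate(im[40:190,270:370],t,cv2.TM_CCOEFF_NORMED); print(cv2.minMaxLoc(r)[1:2],cv2.minMaxLoc(r)[3],"unmoved=(30,60)")
# handle tip & width profile by brightness near centre cols
g=im.mean(2)
for rr in range(60,230,15): print(rr,[int(v) for v in g[rr,296:340:4]])
E
```

```text
7.45 q [ 0.68  0.45  1.52 -0.67  1.45 -1.09] p [494.7 227.9 182.5] rpy [-1.400e+02  1.000e-01 -1.584e+02] F [-0.5 -0.4 -2.5] op 0.138 gf 30.0
(0.9394475817680359,) (26, 58) unmoved=(30,60)
60 [40, 161, 165, 154, 159, 160, 160, 155, 148, 162, 159]
75 [162, 167, 158, 155, 157, 167, 168, 163, 162, 156, 156]
90 [158, 163, 155, 162, 162, 159, 167, 169, 168, 160, 160]
105 [153, 154, 136, 106, 121, 117, 114, 170, 179, 169, 168]
120 [159, 222, 236, 242, 236, 208, 156, 92, 159, 168, 159]
135 [123, 196, 236, 242, 237, 208, 153, 95, 156, 162, 154]
150 [226, 195, 237, 242, 239, 213, 156, 99, 132, 153, 162]
165 [97, 202, 237, 241, 238, 210, 163, 96, 246, 245, 249]
180 [182, 246, 235, 241, 238, 213, 165, 101, 247, 246, 246]
195 [246, 246, 234, 241, 239, 214, 166, 104, 248, 246, 246]
210 [246, 246, 222, 218, 164, 135, 122, 105, 249, 246, 246]
225 [248, 235, 218, 222, 148, 138, 128, 104, 250, 249, 121]
```

```bash
python3 - <<'E'
from h import *
rod=np.array([497,119,215]); tgt=lambda a:(rod+16*Rd(0,a).apply([0,0,1]),Rd(0,a))
s=None
for a,n in ((-40,8),(0,5),(40,6),(65,4),(87,4)):
    p,R=tgt(a); print(a); s=plan(p,n=n,R1=R,start=s)
E
```

```text
-40
0.013, -0.031, 0.017, -0.001, 0.217, 0.257
0.011, -0.031, 0.018, -0.001, 0.217, 0.257
0.01, -0.032, 0.018, -0.001, 0.217, 0.257
0.008, -0.032, 0.018, -0.001, 0.217, 0.257
0.006, -0.032, 0.019, -0.001, 0.217, 0.257
0.004, -0.033, 0.019, -0.001, 0.217, 0.257
0.003, -0.033, 0.019, -0.001, 0.217, 0.257
0.001, -0.033, 0.019, -0.001, 0.217, 0.257
0
-0, 0.005, -0.002, -1, 0, 0
-0, 0.005, -0.001, -1, 0, 0
-0, 0.005, -0, -1, 0, 0
0, 0.005, 0, -1, 0, 0
0, 0.005, 0.001, -1, 0, 0
40
-0, 0.004, -0.002, -0.833, 0, 0
-0, 0.004, -0.001, -0.833, 0, 0
-0, 0.005, -0.001, -0.833, 0, 0
0, 0.005, 0, -0.833, 0, 0
0, 0.005, 0.001, -0.833, 0, 0
0, 0.004, 0.001, -0.833, 0, 0
65
-0, 0.004, -0.001, -0.781, 0, 0
-0, 0.004, -0, -0.781, 0, 0
-0, 0.004, -0, -0.781, 0, 0
0, 0.004, 0, -0.781, 0, 0
87
-0, 0.004, -0.001, -0.688, 0, 0
-0, 0.004, -0, -0.688, 0, 0
0, 0.004, 0, -0.688, 0, 0
0, 0.004, 0, -0.688, 0, 0
```

Emit:
servo_tool(
  series=[0.013,-0.031,0.017,0,0.217,0.257,0,0.011,-0.031,0.018,0,0.217,0.257,0,0.01,-0.032,0.018,0,0.217,0.257,0,0.008,-0.032,0.018,0,0.217,0.257,0,0.006,-0.032,0.019,0,0.217,0.257,0,0.004,-0.033,0.019,0,0.217,0.257,0,0.003,-0.033,0.019,0,0.217,0.257,0,0.001,-0.033,0.019,0,0.217,0.257,0,0,0,0,0,0,0,0],
)

```text
clock: 8.62
tcp_pos: [497.3, 107.5, 203.3]
eef_rot: [-2.443, 0.0, 3.14]
ft_force: [0.6, -0.8, -2.7]
opening: 0.142
gripper_force: 30.0
```

Emit:
servo_tool(
  series=[0,0.005,-0.001,-1,0,0,0,0,0.005,0,-1,0,0,0,0,0.005,0,-1,0,0,0,0,0.005,0,-1,0,0,0,0,0.005,0,-1,0,0,0,0,0.0045,0,-0.833,0,0,0,0,0.0045,0,-0.833,0,0,0,0,0.0045,0,-0.833,0,0,0,0,0.0045,0,-0.833,0,0,0,0,0.0045,0,-0.833,0,0,0,0,0.0045,0,-0.833,0,0,0,0,0,0,0,0,0,0],
)

```text
clock: 10.12
tcp_pos: [496.8, 127.1, 201.5]
eef_rot: [2.445, -0.002, 3.141]
ft_force: [0.2, -0.1, -2.9]
opening: 0.142
gripper_force: 30.0
```

```bash
python3 - <<'E'
from h import *
st()
rod=np.array([497,119,215]); tgt=lambda a:(rod+16*Rd(0,a).apply([0,0,1]),Rd(0,a))
p,R=tgt(40); print(p)
E
```

```text
10.12 q [-0.17  0.25  1.74  0.7   1.36 -1.97] p [496.8 127.1 201.5] rpy [ 1.401e+02 -1.000e-01  1.800e+02] F [ 0.2 -0.1 -2.9] op 0.142 gf 30.0
[497.         129.28460175 202.74328891]
```

Emit:
servo_tool(
  series=[0,0.004,0,-0.75,0,0,0,0,0.004,0,-0.75,0,0,0,0,0.004,0,-0.75,0,0,0,0,0.004,0,-0.75,0,0,0,0,0.004,0,-0.75,0,0,0,0,0.004,0,-0.75,0,0,0,0,0.004,0,-0.75,0,0,0,0,0.004,0,-0.75,0,0,0,0,0,0,0,0,0,0,0,0,0,0,0,0,0,0,0,0,0,0,0,0,0,0,0,0,0,0,0,0],
)

```text
schema error: expected a multiple of 7 numbers
```

```bash
python3 - <<'E'
from h import *
st()
im=arm.snapshot("wrist")[:,:,::-1]; t=arm.snapshot("top")[:,:,::-1]
cv2.imwrite("pics/w4.png",im)
a=cv2.resize(t[170:240,240:340],(600,420),interpolation=cv2.INTER_CUBIC)
b=cv2.resize(im,(288,180))
cv2.imwrite("pics/c4.png",cv2.vconcat([a,cv2.copyMakeBorder(b,0,0,0,312,cv2.BORDER_CONSTANT)]))
E
```

```text
10.12 q [-0.17  0.25  1.74  0.7   1.36 -1.97] p [496.8 127.1 201.5] rpy [ 1.401e+02 -1.000e-01  1.800e+02] F [ 0.2 -0.1 -2.9] op 0.142 gf 30.0
```

View pics/c4.png

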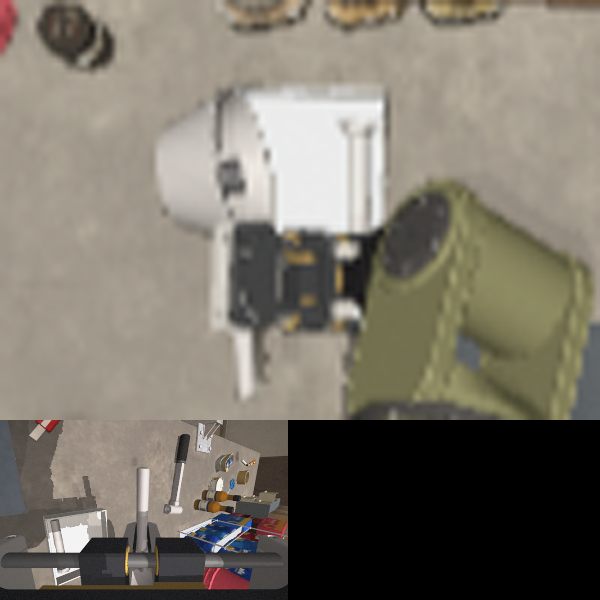

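The pan lies on its side at 80 degrees over the left part of the tray with the parts still inside. I'll shift 15 mm right and finish the tip.

Emit:
servo_tool(
  series=[0,-0.029,-0.024,0,0,0,0,0,0.004,0,-0.75,0,0,0,0,0.004,0,-0.75,0,0,0,0,0.004,0,-0.75,0,0,0,0,0.004,0,-0.75,0,0,0,0,0.004,0,-0.75,0,0,0,0,0.004,0,-0.75,0,0,0,0,0.004,0,-0.75,0,0,0,0,0.004,0,-0.75,0,0,0,0,0,0,0,0,0,0,0,0,0,0,0,0,0,0,0,0,0,0,0,0],
)

```text
clock: 11.72
tcp_pos: [497.2, 118.8, 213.9]
eef_rot: [1.609, 0.002, -3.141]
ft_force: [-0.6, 0.2, -1.7]
opening: 0.141
gripper_force: 30.0
```

```bash
python3 - <<'E'
from h import *
st()
im=arm.snapshot("wrist")[:,:,::-1]; t=arm.snapshot("top")[:,:,::-1]
cv2.imwrite("pics/w5.png",im); cv2.imwrite("pics/t5.png",t)
E
```

```text
11.72 q [-0.38  0.59  1.78  1.27  1.8  -2.41] p [497.2 118.8 213.9] rpy [ 9.220e+01  1.000e-01 -1.799e+02] F [-0.6  0.2 -1.7] op 0.141 gf 30.0
```

Weight on the tool dropped from 2.9 to 1.7 N, so the parts are out. Now I'll bring the dipper back.

```bash
python3 - <<'E'
from h import *
rod=np.array([497,104,218]); 
p,R=rod+16*Rd(0,24).apply([0,0,1]),Rd(0,24); print("A");s=plan(p,n=8,R1=R)
print("B");s=plan([495,227.5,110],n=10,R1=Rd(21.5,-40),start=s)
E
```

```text
A
0, -0.003, -0.002, 0.998, 0, 0.002
0, -0.004, -0.002, 0.998, 0, 0.002
0, -0.004, -0.001, 0.998, 0, 0.002
0, -0.004, -0.001, 0.998, 0, 0.002
0, -0.004, -0, 0.998, 0, 0.002
0, -0.004, 0, 0.998, 0, 0.002
0, -0.004, 0.001, 0.998, 0, 0.002
0, -0.004, 0.001, 0.998, 0, 0.002
B
0.001, 0.017, 0.033, 0.79, -0.039, -0.28
-0, 0.021, 0.031, 0.79, -0.039, -0.28
-0.001, 0.024, 0.029, 0.79, -0.039, -0.28
-0.002, 0.027, 0.026, 0.79, -0.039, -0.28
-0.003, 0.03, 0.023, 0.79, -0.039, -0.28
-0.004, 0.032, 0.019, 0.79, -0.039, -0.28
-0.005, 0.034, 0.016, 0.79, -0.039, -0.28
-0.006, 0.035, 0.012, 0.79, -0.039, -0.28
-0.007, 0.036, 0.008, 0.79, -0.039, -0.28
-0.009, 0.036, 0.004, 0.79, -0.039, -0.28
```

Emit:
servo_tool(
  series=[0,-0.004,-0.002,0.998,0,0,0,0,-0.004,-0.001,0.998,0,0,0,0,-0.004,-0.001,0.998,0,0,0,0,-0.004,-0.001,0.998,0,0,0,0,-0.004,0,0.998,0,0,0,0,-0.004,0,0.998,0,0,0,0,-0.004,0.001,0.998,0,0,0,0,-0.004,0.001,0.998,0,0,0],
)

```text
clock: 12.82
tcp_pos: [497.2, 111.0, 203.3]
eef_rot: [2.726, 0.002, -3.142]
ft_force: [-0.6, 0.2, -1.0]
opening: 0.141
gripper_force: 30.0
```

Emit:
servo_tool(
  series=[0.001,0.017,0.033,0.79,-0.039,-0.28,0,0,0.021,0.031,0.79,-0.039,-0.28,0,-0.001,0.024,0.029,0.79,-0.039,-0.28,0,-0.002,0.027,0.026,0.79,-0.039,-0.28,0,-0.003,0.03,0.023,0.79,-0.039,-0.28,0,-0.004,0.032,0.019,0.79,-0.039,-0.28,0,-0.005,0.034,0.016,0.79,-0.039,-0.28,0,-0.006,0.035,0.012,0.79,-0.039,-0.28,0,-0.007,0.036,0.008,0.79,-0.039,-0.28,0,-0.009,0.036,0.004,0.79,-0.039,-0.28,0,0,0,0,0,0,0,0],
)

```text
clock: 14.2
tcp_pos: [494.1, 230.0, 107.8]
eef_rot: [-2.444, -0.002, -2.764]
ft_force: [-0.0, -0.4, -0.7]
opening: 0.142
gripper_force: 30.0
```

```bash
python3 - <<'E'
from h import *
st(); plan([495,227.5,33.5],n=8,R1=Rd(21.5,-40))
E
```

```text
14.2 q [ 0.68  0.54  1.57 -0.68  1.34 -1.  ] p [494.1 230.  107.8] rpy [-1.401e+02 -1.000e-01 -1.584e+02] F [-0.  -0.4 -0.7] op 0.142 gf 30.0
-0, 0.014, 0.018, 0.001, -0, 0.003
-0, 0.014, 0.018, 0.001, -0, 0.003
-0, 0.014, 0.018, 0.001, -0, 0.003
-0, 0.014, 0.018, 0.001, -0, 0.003
-0, 0.014, 0.018, 0.001, -0, 0.003
0, 0.014, 0.018, 0.001, -0, 0.003
0, 0.014, 0.018, 0.001, -0, 0.003
0, 0.014, 0.018, 0.001, -0, 0.003
```

Emit:
servo_tool(
  series=[0,0.014,0.018,0,0,0,0,0,0.014,0.018,0,0,0,0,0,0.014,0.018,0,0,0,0,0,0.014,0.018,0,0,0,0,0,0.014,0.018,0,0,0,0,0,0.014,0.018,0,0,0,0,0,0.014,0.018,0,0,0,0,0,0.014,0.018,0,0,0,0,0,0,0,0,0,0,0],
)

```text
clock: 15.32
tcp_pos: [496.1, 226.4, 35.8]
eef_rot: [-2.445, 0.0, -2.766]
ft_force: [0.9, -1.4, 1.9]
opening: 0.144
gripper_force: 30.0
```

Emit:
servo_tool(
  series=[0,0.003,0.004,0,0,0,0,0,0,0,0,0,0,0,0,0,0,0,0,0,0.3,0,0,0,0,0,0,0.3,0,0,0,0,0,0,0.3],
)

```text
clock: 15.95
tcp_pos: [496.1, 226.5, 34.2]
eef_rot: [-2.445, 0.0, -2.766]
ft_force: [1.0, 0.8, -0.2]
opening: 0.301
gripper_force: 0.0
```

Emit:
servo_tool(
  series=[0,0,-0.01,0,0,0,0.3,0,0,-0.02,0,0,0,0.3,0,0,-0.04,0,0,0,0.3,0,0,-0.08,0,0,0,0.3,0,0,-0.08,0,0,0,0.3,0,0,-0.08,0,0,0,0.3,0,0,0,0,0,0,0.3],
)

```text
clock: 16.82
tcp_pos: [466.9, 302.3, 131.4]
eef_rot: [-2.447, 0.004, -2.764]
ft_force: [0.4, -0.2, 0.3]
opening: 0.3
gripper_force: 0.0
```

```bash
python3 - <<'E'
from h import *
import pickle
st(); pickle.dump(arm.calibration("wrist"),open("w6.pkl","wb"))
im=arm.snapshot("wrist")[:,:,::-1]; cv2.imwrite("pics/w6.png",im)
t=arm.snapshot("top")[:,:,::-1]; cv2.imwrite("pics/t6.png",t)
# crusher rough: base corners (topB crop) at z=12
c=arm.calibration("top")
P={n:w(c,330+(u-2)/5,165+(v-2)/5,z) for n,u,v,z in [("fl",248,487,12),("fr",370,460,12),("bl",198,270,12),("ram",318,420,131)]}
for k,v in P.items(): print(k,v.round(1))
d=P["bl"]-P["fl"]; print(np.degrees(np.arctan2(d[1],d[0])),np.linalg.norm(d)); e=P["fl"]-P["fr"]; print(np.degrees(np.arctan2(-e[0],e[1])))
E
```

```text
16.82 q [ 0.8   0.57  1.45 -0.63  1.47 -0.96] p [466.9 302.3 131.4] rpy [-140.2    0.2 -158.4] F [ 0.4 -0.2  0.3] op 0.3 gf 0.0
fl [ 306.2 -330.7   12. ]
fr [ 333.8 -444.3   12. ]
bl [ 506.9 -281.1   12. ]
ram [ 374.8 -371.1  131. ]
13.893964350971233 206.70661321138476
13.648941644667325
```

```bash
python3 - <<'E'
from h import *
print(1);s=plan([440,200,330],[180,0,140],n=10)
print(2);s=plan([430,-100,340],[180,0,60],n=11,start=s)
print(3);s=plan([422,-363,334],[180,0,13.8],n=8,start=s)
E
```

```text
1
0.015, -0.048, -0.025, -0.449, 0.267, 0.737
0.011, -0.048, -0.028, -0.449, 0.267, 0.737
0.008, -0.047, -0.03, -0.449, 0.267, 0.737
0.004, -0.046, -0.033, -0.449, 0.267, 0.737
0.001, -0.044, -0.036, -0.449, 0.267, 0.737
-0.002, -0.041, -0.038, -0.449, 0.267, 0.737
-0.005, -0.039, -0.041, -0.449, 0.267, 0.737
-0.007, -0.035, -0.044, -0.449, 0.267, 0.737
-0.009, -0.032, -0.046, -0.449, 0.267, 0.737
-0.01, -0.028, -0.048, -0.449, 0.267, 0.737
2
-0.042, -0.054, -0.002, 0, -0, 0.909
-0.049, -0.048, -0.002, 0, -0, 0.909
-0.054, -0.041, -0.002, 0, -0, 0.909
-0.059, -0.034, -0.002, 0, -0, 0.909
-0.063, -0.026, -0.002, 0, -0, 0.909
-0.066, -0.018, -0.002, 0, -0, 0.909
-0.068, -0.01, -0.002, 0, -0, 0.909
-0.068, -0.001, -0.002, 0, -0, 0.909
-0.068, 0.007, -0.002, 0, -0, 0.909
-0.066, 0.016, -0.002, 0, -0, 0.909
-0.064, 0.024, -0.002, 0, -0, 0.909
3
-0.072, 0.039, 0.002, 0, -0, 0.722
-0.068, 0.046, 0.002, 0, -0, 0.722
-0.063, 0.053, 0.002, 0, -0, 0.722
-0.058, 0.059, 0.002, 0, -0, 0.722
-0.051, 0.064, 0.002, 0, -0, 0.722
-0.045, 0.069, 0.002, 0, -0, 0.722
-0.037, 0.073, 0.002, 0, -0, 0.722
-0.03, 0.077, 0.002, 0, -0, 0.722
```

Emit:
servo_tool(
  series=[0.015,-0.048,-0.025,-0.449,0.267,0.737,1,0.011,-0.048,-0.028,-0.449,0.267,0.737,1,0.008,-0.047,-0.03,-0.449,0.267,0.737,1,0.004,-0.046,-0.033,-0.449,0.267,0.737,1,0.001,-0.044,-0.036,-0.449,0.267,0.737,1,-0.002,-0.041,-0.038,-0.449,0.267,0.737,1,-0.005,-0.039,-0.041,-0.449,0.267,0.737,1,-0.007,-0.035,-0.044,-0.449,0.267,0.737,1,-0.009,-0.032,-0.046,-0.449,0.267,0.737,1,-0.01,-0.028,-0.048,-0.449,0.267,0.737,1],
)

```text
clock: 18.18
tcp_pos: [439.7, 199.0, 329.8]
eef_rot: [3.141, -0.001, 2.438]
ft_force: [-1.2, 0.6, 0.2]
opening: 0.997
gripper_force: 0.0
```

Emit:
servo_tool(
  series=[-0.042,-0.054,-0.002,0,0,0.909,1,-0.049,-0.048,-0.002,0,0,0.909,1,-0.054,-0.041,-0.002,0,0,0.909,1,-0.059,-0.034,-0.002,0,0,0.909,1,-0.063,-0.026,-0.002,0,0,0.909,1,-0.066,-0.018,-0.002,0,0,0.909,1,-0.068,-0.01,-0.002,0,0,0.909,1,-0.068,-0.001,-0.002,0,0,0.909,1,-0.068,0.007,-0.002,0,0,0.909,1,-0.066,0.016,-0.002,0,0,0.909,1,-0.064,0.024,-0.002,0,0,0.909,1],
)

```text
clock: 19.55
tcp_pos: [429.2, -101.5, 338.0]
eef_rot: [-3.141, 0.0, 1.041]
ft_force: [-0.1, -0.4, 0.2]
opening: 1.002
gripper_force: 0.0
```

Emit:
servo_tool(
  series=[-0.072,0.039,0.002,0,0,0.722,1,-0.068,0.046,0.002,0,0,0.722,1,-0.063,0.053,0.002,0,0,0.722,1,-0.058,0.059,0.002,0,0,0.722,1,-0.051,0.064,0.002,0,0,0.722,1,-0.045,0.069,0.002,0,0,0.722,1,-0.037,0.073,0.002,0,0,0.722,1,-0.03,0.077,0.002,0,0,0.722,1,0,0,0,0,0,0,1,0,0,0,0,0,0,1],
)

```text
clock: 20.8
tcp_pos: [421.5, -362.8, 332.0]
eef_rot: [-3.141, -0.0, 0.241]
ft_force: [0.6, 0.5, 0.3]
opening: 0.996
gripper_force: 0.0
```

```bash
python3 - <<'E'
from h import *
import pickle
st(); pickle.dump((arm.calibration("wrist"),arm.observe()["tcp_pos"],arm.observe()["eef_rot"]),open("w7.pkl","wb"))
im=arm.snapshot("wrist")[:,:,::-1]; cv2.imwrite("pics/w7.png",im)
t6=cv2.imread("pics/t6.png"); w6=cv2.imread("pics/w6.png")
a=cv2.resize(im[0:240,120:520],(800,480),interpolation=cv2.INTER_CUBIC)
b=cv2.resize(t6[180:220,240:310],(210,120),interpolation=cv2.INTER_CUBIC)
d=cv2.resize(w6[80:320,100:500],(200,120),interpolation=cv2.INTER_AREA)
d2=cv2.resize(w6[130:230,120:300],(216,120),interpolation=cv2.INTER_CUBIC)
row=cv2.hconcat([b,d,d2]); row=cv2.copyMakeBorder(row,0,0,0,800-row.shape[1],cv2.BORDER_CONSTANT)
cv2.imwrite("pics/c7.png",cv2.vconcat([a,row]))
E
```

```text
20.8 q [-0.78  0.25  1.28  0.    1.61  0.55] p [ 421.5 -362.8  332. ] rpy [-180.    -0.    13.8] F [0.6 0.5 0.3] op 0.996 gf 0.0
```

View pics/c7.png

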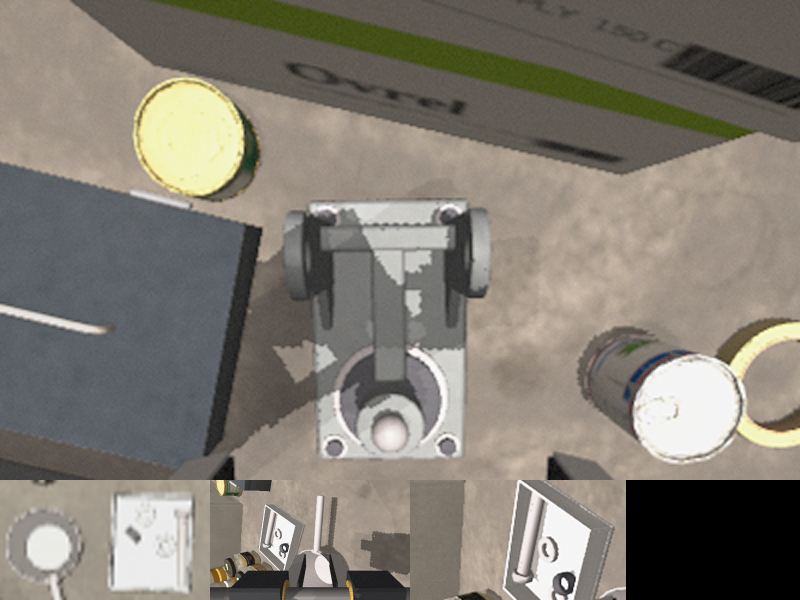

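The tray holds the nut and both rings beside the bolt, and the dipper stands empty. In the crusher view (raw pixel = 120+u/2, v/2) the eyes' outer edges are at columns 286 and 490, with rows 210-300 and 207-297. The base corners are (318,457), (467,458), (310,200) and (467,200), and the ram dome is at (390,432).

```bash
cat > fit.py <<'E'
from h import *
import pickle
from scipy.optimize import least_squares
c,p,r=pickle.load(open("w7.pkl","rb"))
th=np.linspace(0,2*np.pi,73)
def model(q):
    x,y,yaw=q; R=Rn.from_euler("z",yaw,degrees=True)
    P=lambda a: px(c,np.array([x,y,0])+R.apply(a))
    o=[]
    for sy in(1,-1):
        C=np.array([P([24*np.cos(t),sy*d,165+24*np.sin(t)]) for t in th for d in(43,53)])
        o+=[C[:,0].min() if sy>0 else C[:,0].max(), C[:,1].min(),C[:,1].max()]
    base=[*P([-170,62,12]),*P([-170,-62,12]),*P([40,62,12]),*P([40,-62,12])]
    return np.array(o+base+list(P([-115,0,128])))
obs=np.array([286,210,300,490,207,297, 318,457,467,458,310,200,467,200, 390,430],float)
isx=np.array([1,0,0,1,0,0,1,0,1,0,1,0,1,0,1,0],bool)
obs=np.where(isx,120+obs/2,obs/2)-.25
if __name__=="__main__":
    f=least_squares(lambda q:model(q)-obs,[485,-347,13.8],loss="soft_l1"); print(f.x.round(2)); print(((model(f.x)-obs)*2).round(1))
    for sel in (slice(0,6),slice(6,14)):
        g=least_squares(lambda q:(model(q)-obs)[sel],f.x); print(g.x.round(2))
E
python3 fit.py
```

```text
[ 485.59 -345.39   14.55]
[-2.5 -1.3 -0.3  3.  -0.6  0.5  0.2  3.4 -1.9  0.7 -2.6 -0.1  2.4 -2.2
  0.9  6.8]
[ 485.31 -345.36   14.73]
[ 485.91 -345.81   14.46]
```

```bash
python3 - <<'E'
from h import *
print(1);s=plan([450,50,330],[180,0,2],n=9)
print(2);s=plan([485,449,185],[180,0,-8.2],n=9,start=s)
E
```

```text
1
0.035, -0.109, 0.001, -0, -0, 0.164
0.032, -0.11, 0.001, -0, -0, 0.164
0.03, -0.111, 0.001, -0, -0, 0.164
0.027, -0.112, 0.001, -0, -0, 0.164
0.025, -0.112, 0.001, -0, -0, 0.164
0.022, -0.113, 0.001, -0, -0, 0.164
0.02, -0.113, 0.001, -0, -0, 0.164
0.017, -0.114, 0.001, -0, -0, 0.164
0.014, -0.114, 0.001, -0, -0, 0.164
2
0.014, -0.11, 0.04, 0, -0, 0.142
0.011, -0.111, 0.04, 0, -0, 0.142
0.009, -0.111, 0.04, 0, -0, 0.142
0.007, -0.111, 0.04, 0, -0, 0.142
0.005, -0.111, 0.04, 0, -0, 0.142
0.003, -0.111, 0.04, 0, -0, 0.142
0, -0.111, 0.04, 0, -0, 0.142
-0.002, -0.111, 0.04, 0, -0, 0.142
-0.004, -0.111, 0.04, 0, -0, 0.142
```

Emit:
servo_tool(
  series=[0.035,-0.109,0.001,0,0,0.164,1,0.032,-0.11,0.001,0,0,0.164,1,0.03,-0.111,0.001,0,0,0.164,1,0.027,-0.112,0.001,0,0,0.164,1,0.025,-0.112,0.001,0,0,0.164,1,0.022,-0.113,0.001,0,0,0.164,1,0.02,-0.113,0.001,0,0,0.164,1,0.017,-0.114,0.001,0,0,0.164,1,0.014,-0.114,0.001,0,0,0.164,1],
)

```text
clock: 21.98
tcp_pos: [449.4, 51.6, 329.3]
eef_rot: [3.141, -0.002, 0.035]
ft_force: [-0.3, -0.1, 0.0]
opening: 1.001
gripper_force: 0.0
```

Emit:
servo_tool(
  series=[0.014,-0.11,0.04,0,0,0.142,1,0.011,-0.111,0.04,0,0,0.142,1,0.009,-0.111,0.04,0,0,0.142,1,0.007,-0.111,0.04,0,0,0.142,1,0.005,-0.111,0.04,0,0,0.142,1,0.003,-0.111,0.04,0,0,0.142,1,0,-0.111,0.04,0,0,0.142,1,-0.002,-0.111,0.04,0,0,0.142,1,-0.004,-0.111,0.04,0,0,0.142,1,0,0,0,0,0,0,1,0,0,0,0,0,0,1],
)

```text
clock: 23.35
tcp_pos: [485.1, 447.9, 185.4]
eef_rot: [-3.142, -0.001, -0.143]
ft_force: [0.3, -0.3, 0.9]
opening: 0.996
gripper_force: 0.0
```

```bash
python3 - <<'E'
from h import *
import pickle
st(); c=arm.calibration("wrist"); s=arm.observe(); pickle.dump((c,s["tcp_pos"],s["eef_rot"]),open("w8.pkl","wb"))
im=arm.snapshot("wrist")[:,:,::-1]; cv2.imwrite("pics/w8.png",im)
print(px(c,[549,440,18]),px(c,[485,449,18]),px(c,[290,476,18]))
# bright & dark segmentation numbers around lever
g=cv2.cvtColor(im,cv2.COLOR_BGR2GRAY)
e=np.array(px(c,[549,440,18]))
for rr in range(int(e[1])-30,int(e[1])+100,8): print(rr,[int(v) for v in g[rr,int(e[0])-50:int(e[0])+54:4]])
E
```

```text
23.35 q [ 0.69  0.56  1.19 -0.    1.39  2.4 ] p [485.1 447.9 185.4] rpy [-1.8e+02 -1.0e-01 -8.2e+00] F [ 0.3 -0.3  0.9] op 0.996 gf 0.0
[314.37924557 128.50651522] [314.55043681 186.71631524] [315.31768864 337.141082  ]
98 [144, 151, 151, 148, 148, 150, 152, 152, 153, 148, 145, 146, 149, 147, 149, 145, 145, 143, 137, 138, 141, 139, 138, 137, 139, 154]
106 [147, 153, 147, 150, 153, 153, 154, 146, 155, 151, 151, 150, 146, 137, 137, 138, 140, 141, 140, 137, 133, 139, 134, 135, 139, 137]
114 [150, 154, 153, 154, 151, 209, 225, 208, 223, 222, 221, 206, 208, 206, 204, 201, 197, 197, 194, 192, 191, 186, 135, 140, 133, 135]
122 [152, 151, 153, 155, 154, 233, 146, 144, 143, 151, 145, 185, 232, 231, 230, 227, 229, 227, 225, 223, 225, 224, 135, 134, 135, 137]
130 [139, 140, 141, 143, 142, 144, 123, 125, 129, 122, 127, 127, 127, 127, 204, 220, 222, 223, 225, 228, 228, 232, 141, 137, 135, 140]
138 [147, 143, 141, 111, 87, 86, 89, 90, 90, 93, 94, 91, 97, 98, 100, 96, 155, 171, 170, 175, 173, 162, 137, 139, 140, 142]
146 [80, 107, 85, 92, 92, 92, 93, 93, 89, 90, 84, 140, 151, 151, 150, 138, 83, 83,
[... 517 characters left out ...]
 97, 91, 100, 97, 99, 86, 92, 84, 147, 142, 129, 149, 147, 168, 171, 108, 97, 100, 103, 101, 99, 90]
194 [93, 94, 97, 95, 98, 97, 95, 96, 95, 100, 97, 92, 149, 145, 121, 82, 83, 86, 92, 98, 102, 105, 101, 93, 94, 87]
202 [91, 94, 98, 100, 97, 103, 95, 96, 97, 101, 120, 125, 149, 143, 109, 141, 141, 140, 149, 88, 95, 100, 94, 86, 87, 88]
210 [92, 94, 98, 101, 141, 97, 99, 95, 152, 160, 159, 159, 242, 242, 113, 149, 134, 90, 89, 89, 88, 89, 88, 98, 99, 93]
218 [142, 93, 98, 98, 101, 98, 94, 157, 153, 143, 139, 168, 241, 241, 172, 89, 89, 95, 98, 92, 89, 88, 91, 93, 93, 89]
226 [146, 145, 152, 159, 95, 101, 97, 93, 93, 132, 149, 189, 241, 241, 141, 94, 89, 92, 94, 100, 102, 107, 98, 90, 92, 93]
```

```bash
python3 - <<'E'
from h import *
g=cv2.cvtColor(cv2.imread("pics/w8.png"),cv2.COLOR_BGR2GRAY).astype(int)
print("cols 276..360")
for col in (288,296,304,312,320,330,340,346): print(col,"rows106-118",list(g[106:118,col]),"rows134-152",list(g[134:152,col]))
for r in (116,120,124,140): print(r,"L",list(g[r,278:290]),"R",list(g[r,342:356]))
for r in range(160,252,15): print(r,list(g[r,302:330]))
for r in range(270,350,20): print(r,[int(v) for v in g[r,280:360:3]])
E
```

```text
cols 276..360
288 rows106-118 [np.int64(154), np.int64(122), np.int64(145), np.int64(171), np.int64(190), np.int64(198), np.int64(213), np.int64(220), np.int64(225), np.int64(230), np.int64(232), np.int64(237)] rows134-152 [np.int64(112), np.int64(105), np.int64(98), np.int64(95), np.int64(89), np.int64(82), np.int64(72), np.int64(89), np.int64(94), np.int64(91), np.int64(91), np.int64(92), np.int64(93), np.int64(88), np.int64(89), np.int64(92), np.int64(86), np.int64(88)]
296 rows106-118 [np.int64(155), np.int64(125), np.int64(138), np.int64(164), np.int64(180), np.int64(195), np.int64(207), np.int64(218), np.int64(223), np.int64(232), np.int64(191), np.int64(157)] rows134-152 [np.int64(107), np.int64(137), np.int64(144), np.int64(115), np.int64(90), np.int64(83), np.int64(72), np.int64(83), np.int64(87), np.int64(88), np.int64(82), np.int64(83), np.int64(89), np.int64(90), np.int64(86), np.int64(89), np.int64(87), np.int64(89)]
304 rows106-118 [np.int64(151), np.int64(107), np.int64(113), np.int64(154), np.int64(177), np.int64(188), np.int64(201), np.int64(213), np.int64(221), np.i
[... 6987 characters left out ...]
4(165), np.int64(166), np.int64(151), np.int64(108), np.int64(86), np.int64(100), np.int64(96), np.int64(97), np.int64(100), np.int64(101), np.int64(103), np.int64(103), np.int64(101), np.int64(98)]
270 [149, 150, 155, 156, 156, 153, 118, 40, 44, 179, 237, 239, 241, 42, 47, 44, 151, 159, 103, 102, 97, 96, 97, 102, 99, 102, 101]
290 [147, 150, 152, 149, 147, 150, 61, 41, 43, 53, 54, 60, 54, 51, 51, 36, 152, 146, 148, 147, 145, 145, 144, 124, 91, 92, 96]
310 [81, 83, 83, 79, 78, 76, 81, 79, 77, 77, 81, 74, 81, 80, 82, 81, 75, 80, 79, 78, 79, 77, 77, 77, 79, 77, 80]
330 [143, 145, 149, 146, 143, 144, 30, 46, 48, 58, 52, 54, 52, 53, 42, 120, 153, 149, 150, 157, 149, 148, 147, 146, 145, 148, 151]
```

```bash
cat > fit2.py <<'E'
from h import *
import pickle
from scipy.optimize import least_squares
c,p,r=pickle.load(open("w8.pkl","rb")); th=np.linspace(0,2*np.pi,73)
def model(q):
    x,y,yaw=q; R=Rn.from_euler("z",yaw,degrees=True)
    P=lambda a: px(c,np.array([x,y,0])+R.apply(a))
    cyl=lambda yy: np.array([P([18*np.cos(t),yy,18+18*np.sin(t)]) for t in th])
    E=[cyl(35),cyl(-35)]; E=E if E[0][:,0].mean()<E[1][:,0].mean() else E[::-1]
    o=[E[0][:,0].min(),E[1][:,0].max()]
    for col in(296,340):   # silhouette rows at given columns, interpolated between ends
        f=(col-E[0][:,0].mean())/(E[1][:,0].mean()-E[0][:,0].mean())
        o+=[(1-f)*E[0][:,1].min()+f*E[1][:,1].min(),(1-f)*E[0][:,1].max()+f*E[1][:,1].max()]
    for row in(160,190,235):
        A,B=P([-20,0,30]),P([-175,0,30]); o.append(A[0]+(B[0]-A[0])*(row-A[1])/(B[1]-A[1]))
    return np.array(o)
obs=np.array([283,350.2,108.2,139.5,109.3,140.8,315.6,314.8,313.2])
f=least_squares(lambda q:model(q)-obs,[549,440,-8.2]); print(f.x.round(2)); print((model(f.x)-obs).round(1))
R=Rn.from_euler("xyz",r); L=f.x
d=R.inv().apply([L[0]-p[0],L[1]-p[1],0]); print("bore in tool at view",d.round(1))
rad=np.radians(L[2]); print("grip pt",L[:2]-65*np.array([np.cos(rad),np.sin(rad)]))
E
python3 fit2.py
```

```text
[552.72 437.17  -9.78]
[-0.4  0.4 -1.4  1.4 -1.2  1.3 -0.1 -0.2  0.2]
bore in tool at view [68.5  1.   0.1]
grip pt [488.66356504 448.20738695]
```

```bash
python3 - <<'E'
from h import *
s=plan([488.7,448.2,30],[180,0,-9.8],n=8)
E
```

```text
0.001, -0, 0.049, -0.001, -0.001, 0.024
0.001, -0, 0.049, -0.001, -0.001, 0.024
0.001, -0, 0.049, -0.001, -0.001, 0.024
0.001, -0, 0.049, -0.001, -0.001, 0.024
0.001, -0, 0.049, -0.001, -0.001, 0.024
0.001, -0, 0.049, -0.001, -0.001, 0.024
0.001, -0, 0.049, -0.001, -0.001, 0.024
0.001, -0, 0.049, -0.001, -0.001, 0.024
```

Emit:
servo_tool(
  series=[0.001,0,0.049,0,0,0.024,0.6,0.001,0,0.049,0,0,0.024,0.6,0.001,0,0.049,0,0,0.024,0.6,0.001,0,0.049,0,0,0.024,0.6,0.001,0,0.049,0,0,0.024,0.6,0.001,0,0.049,0,0,0.024,0.6,0.001,0,0.049,0,0,0.024,0.6,0.001,0,0.049,0,0,0.024,0.6,0,0,0,0,0,0,0.6],
)

```text
clock: 24.52
tcp_pos: [488.3, 447.0, 26.3]
eef_rot: [3.139, 0.001, -0.171]
ft_force: [0.1, -0.5, 0.1]
opening: 0.601
gripper_force: 0.0
```

Emit:
servo_tool(
  series=[0,0,0.01,0,0,0,0.6,0,0,0.01,0,0,0,0.6,0,0,0,0,0,0,0.6],
)

```text
clock: 24.9
tcp_pos: [488.9, 447.5, 20.2]
eef_rot: [-3.142, -0.001, -0.171]
ft_force: [0.3, 0.0, -0.2]
opening: 0.603
gripper_force: 0.0
```

Emit:
servo_tool(
  series=[0,0,0.007,0,0,0,0.6,0,0,0.007,0,0,0,0.6,0,0,0,0,0,0,0.6],
)

```text
clock: 25.28
tcp_pos: [488.8, 447.4, 14.3]
eef_rot: [3.141, -0.001, -0.171]
ft_force: [-0.6, -0.1, 0.0]
opening: 0.599
gripper_force: 0.0
```

Emit:
servo_tool(
  series=[0,0,0.005,0,0,0,0.6,0,0,0.005,0,0,0,0.6,0,0,0,0,0,0,0.6,0,0,0,0,0,0,0,0,0,0,0,0,0,0,0,0,0,0,0,0,0,0,0,0,0,0,0,0,0,0,0,0,0,0,0],
)

```text
clock: 26.28
tcp_pos: [488.9, 447.6, 10.6]
eef_rot: [-3.142, -0.001, -0.171]
ft_force: [-0.1, 0.6, 0.2]
opening: 0.145
gripper_force: 30.0
```

```bash
python3 - <<'E'
from h import *
import pickle
st(); c=arm.calibration("wrist"); s=arm.observe(); pickle.dump((c,s["tcp_pos"],s["eef_rot"]),open("w9.pkl","wb"))
im=arm.snapshot("wrist")[:,:,::-1]; cv2.imwrite("pics/w9.png",im)
R=Rn.from_euler("xyz",s["eef_rot"])
plan(s["tcp_pos"]+[0,0,150],n=6)
E
```

```text
26.27 q [ 0.69  0.74  1.32 -0.    1.08  2.43] p [488.9 447.6  10.6] rpy [-1.8e+02 -1.0e-01 -9.8e+00] F [-0.1  0.6  0.2] op 0.145 gf 30.0
0, -0, -0.063, 0, 0, 0
0, -0, -0.063, 0, 0, 0
0, -0, -0.063, 0, 0, 0
0, -0, -0.063, 0, 0, 0
0, -0, -0.063, 0, 0, 0
0, -0, -0.063, 0, 0, 0
```

Emit:
servo_tool(
  series=[0,0,-0.01,0,0,0,0,0,0,-0.02,0,0,0,0,0,0,-0.05,0,0,0,0,0,0,-0.08,0,0,0,0,0,0,-0.08,0,0,0,0,0,0,-0.08,0,0,0,0,0,0,-0.08,0,0,0,0,0,0,-0.08,0,0,0,0,0,0,-0.08,0,0,0,0,0,0,-0.06,0,0,0,0,0,0,0,0,0,0,0],
)

```text
clock: 27.7
tcp_pos: [489.0, 447.8, 261.7]
eef_rot: [-3.138, -0.004, -0.171]
ft_force: [1.3, 0.7, -7.2]
opening: 0.146
gripper_force: 30.0
```

```bash
python3 - <<'E'
from h import *
st()
print(1);s=plan([440,50,285],[180,0,2],n=12)
print(2);s=plan([423.1,-361.6,265],[180,0,14.55],n=12,start=s)
E
```

```text
27.7 q [ 0.69  0.53  1.06 -0.    1.55  2.43] p [489.  447.8 261.7] rpy [-179.8   -0.2   -9.8] F [ 1.3  0.7 -7.2] op 0.146 gf 30.0
1
0.004, 0.083, -0.005, -0.002, -0.003, -0.123
0.003, 0.083, -0.005, -0.002, -0.003, -0.123
0.001, 0.083, -0.005, -0.002, -0.003, -0.123
-0, 0.083, -0.005, -0.002, -0.003, -0.123
-0.002, 0.083, -0.005, -0.002, -0.003, -0.123
-0.003, 0.083, -0.005, -0.002, -0.003, -0.123
-0.005, 0.083, -0.005, -0.002, -0.003, -0.123
-0.006, 0.083, -0.005, -0.002, -0.003, -0.123
-0.007, 0.083, -0.005, -0.002, -0.003, -0.123
-0.009, 0.083, -0.005, -0.002, -0.003, -0.123
-0.01, 0.083, -0.005, -0.002, -0.003, -0.123
-0.012, 0.083, -0.005, -0.002, -0.003, -0.123
2
-0.007, 0.086, 0.004, -0, 0, -0.131
-0.008, 0.085, 0.004, -0, 0, -0.131
-0.01, 0.085, 0.004, -0, 0, -0.131
-0.011, 0.085, 0.004, -0, 0, -0.131
-0.013, 0.085, 0.004, -0, 0, -0.131
-0.014, 0.085, 0.004, -0, 0, -0.131
-0.016, 0.084, 0.004, -0, 0, -0.131
-0.017, 0.084, 0.004, -0, 0, -0.131
-0.019, 0.084, 0.004, -0, 0, -0.131
-0.02, 0.083, 0.004, -0, 0, -0.131
-0.022, 0.083, 0.004, -0, 0, -0.131
-0.023, 0.083, 0.004, -0, 0, -0.131
```

Emit:
servo_tool(
  series=[0.004,0.083,-0.005,0,0,-0.123,0,0.003,0.083,-0.005,0,0,-0.123,0,0.001,0.083,-0.005,0,0,-0.123,0,0,0.083,-0.005,0,0,-0.123,0,-0.002,0.083,-0.005,0,0,-0.123,0,-0.003,0.083,-0.005,0,0,-0.123,0,-0.005,0.083,-0.005,0,0,-0.123,0,-0.006,0.083,-0.005,0,0,-0.123,0,-0.007,0.083,-0.005,0,0,-0.123,0,-0.009,0.083,-0.005,0,0,-0.123,0,-0.01,0.083,-0.005,0,0,-0.123,0,-0.012,0.083,-0.005,0,0,-0.123,0],
)

```text
clock: 29.2
tcp_pos: [438.9, 50.0, 282.0]
eef_rot: [3.141, -0.0, 0.035]
ft_force: [-0.2, -0.7, -7.0]
opening: 0.147
gripper_force: 30.0
```

Emit:
servo_tool(
  series=[-0.007,0.086,0.004,0,0,-0.131,0,-0.008,0.085,0.004,0,0,-0.131,0,-0.01,0.085,0.004,0,0,-0.131,0,-0.011,0.085,0.004,0,0,-0.131,0,-0.013,0.085,0.004,0,0,-0.131,0,-0.014,0.085,0.004,0,0,-0.131,0,-0.016,0.084,0.004,0,0,-0.131,0,-0.017,0.084,0.004,0,0,-0.131,0,-0.019,0.084,0.004,0,0,-0.131,0,-0.02,0.083,0.004,0,0,-0.131,0,-0.022,0.083,0.004,0,0,-0.131,0,-0.023,0.083,0.004,0,0,-0.131,0],
)

```text
clock: 30.7
tcp_pos: [422.4, -361.3, 262.6]
eef_rot: [-3.141, -0.0, 0.255]
ft_force: [-0.1, -0.3, -6.1]
opening: 0.147
gripper_force: 30.0
```

Emit:
servo_tool(
  series=[0,0,0,0,0,0,0,0,0,0,0,0,0,0],
)

```text
clock: 30.95
tcp_pos: [422.7, -359.9, 262.9]
eef_rot: [-3.141, -0.0, 0.254]
ft_force: [0.7, 0.2, -6.8]
opening: 0.146
gripper_force: 30.0
```

```bash
python3 - <<'E'
from h import *
st()
im=arm.snapshot("wrist")[:,:,::-1]; cv2.imwrite("pics/w10.png",im)
# has lever moved in hand since closing? compare with w9 around sleeve
o=cv2.imread("pics/w9.png")
for (r0,r1,c0,c1) in [(20,110,240,390),(200,330,285,345)]:
    t=o[r0:r1,c0:c1]; m=cv2.matchTemplate(im[max(r0-15,0):r1+15,c0-15:c1+15],t,cv2.TM_CCOEFF_NORMED); print(cv2.minMaxLoc(m)[1],cv2.minMaxLoc(m)[3],"ref",(15,min(r0,15)))
g=cv2.cvtColor(im,cv2.COLOR_BGR2GRAY)
for r in range(0,160,8): print(r,[int(v) for v in g[r,230:400:6]])
plan([423.1,-361.6,265],[180,0,14.55],n=2)
E
```

```text
30.95 q [-0.77  0.27  1.41  0.    1.46  0.55] p [ 422.7 -359.9  262.9] rpy [-180.    -0.    14.6] F [ 0.7  0.2 -6.8] op 0.146 gf 30.0
0.3897704482078552 (16, 16) ref (15, 15)
0.8531315326690674 (15, 15) ref (15, 15)
0 [90, 88, 91, 90, 89, 93, 92, 92, 90, 93, 92, 89, 71, 72, 70, 67, 67, 71, 65, 69, 71, 73, 71, 73, 75, 70, 71, 79, 92]
8 [93, 90, 90, 90, 94, 92, 88, 89, 94, 96, 91, 90, 92, 92, 92, 92, 92, 78, 68, 71, 71, 72, 68, 68, 67, 68, 73, 74, 68]
16 [92, 87, 93, 89, 89, 37, 84, 91, 52, 89, 91, 88, 94, 92, 94, 94, 89, 89, 91, 93, 92, 92, 80, 68, 75, 71, 72, 74, 66]
24 [87, 91, 93, 94, 94, 91, 93, 69, 79, 38, 79, 42, 95, 92, 93, 92, 90, 94, 94, 94, 95, 93, 90, 92, 91, 95, 92, 81, 66]
32 [160, 155, 139, 91, 91, 91, 87, 92, 89, 85, 86, 91, 81, 84, 92, 33, 59, 71, 91, 92, 93, 93, 92, 92, 90, 89, 90, 93, 94]
40 [148, 155, 152, 152, 154, 154, 144, 138, 89, 92, 95, 90, 93, 92, 82, 75, 95, 95, 59, 89, 42, 73, 32, 91, 91, 93, 92, 93, 93]
48 [117, 157, 154, 158, 161, 155, 154, 161, 167, 177, 167, 146, 159, 89, 96, 94, 93, 94, 95, 89, 87, 96, 90, 93, 95, 90, 93, 93, 93]
56 [242, 56, 145, 155,
[... 1271 characters left out ...]
, 220, 230, 159, 160, 155]
128 [47, 46, 169, 165, 174, 152, 154, 153, 151, 152, 153, 151, 156, 191, 236, 235, 235, 234, 233, 233, 234, 232, 232, 232, 232, 230, 151, 155, 150]
136 [50, 43, 102, 168, 144, 146, 144, 143, 143, 146, 144, 147, 147, 143, 235, 236, 236, 236, 236, 237, 237, 237, 238, 238, 238, 237, 152, 153, 152]
144 [48, 40, 118, 132, 132, 132, 131, 132, 130, 135, 132, 132, 133, 134, 134, 224, 224, 227, 227, 228, 228, 227, 229, 229, 229, 230, 150, 152, 179]
152 [44, 86, 110, 105, 123, 120, 123, 122, 120, 123, 122, 122, 125, 124, 121, 165, 210, 213, 210, 211, 209, 211, 211, 215, 214, 212, 151, 166, 180]
-0, 0.002, -0.002, -0.001, -0.003, 0.002
-0, 0.002, -0.002, -0.001, -0.003, 0.002
```

```bash
python3 - <<'E'
from h import *
g=cv2.cvtColor(cv2.imread("pics/w10.png"),cv2.COLOR_BGR2GRAY).astype(int)
for col in (250,270,290,335,355,375): print(col,"97-108",g[97:108,col].tolist(),"156-182",g[156:182,col].tolist())
for r in (115,125,135,145,155): print(r,"L",g[r,236:256].tolist(),"R",g[r,376:392].tolist())
for r in range(170,250,20): print(r,g[r,290:342].tolist())
E
```

```text
250 97-108 [159, 162, 161, 143, 160, 175, 188, 198, 206, 209, 213] 156-182 [105, 102, 98, 95, 90, 87, 91, 93, 87, 89, 88, 93, 86, 90, 89, 90, 86, 89, 86, 90, 88, 90, 87, 88, 90, 87]
270 97-108 [150, 139, 119, 149, 168, 179, 190, 202, 166, 145, 146] 156-182 [109, 105, 106, 97, 95, 94, 87, 84, 78, 75, 85, 87, 87, 84, 88, 87, 87, 89, 84, 86, 85, 86, 109, 138, 145, 140]
290 97-108 [118, 147, 132, 140, 167, 166, 143, 140, 142, 138, 136] 156-182 [109, 105, 103, 103, 100, 94, 87, 87, 71, 81, 111, 123, 117, 121, 122, 113, 119, 118, 117, 120, 122, 118, 117, 119, 117, 116]
335 97-108 [113, 140, 116, 128, 148, 161, 169, 174, 182, 187, 190] 156-182 [189, 184, 177, 172, 171, 162, 149, 112, 130, 165, 182, 190, 200, 203, 206, 210, 211, 210, 187, 171, 172, 173, 142, 123, 125, 126]
355 97-108 [130, 148, 121, 123, 148, 157, 164, 173, 179, 182, 188] 156-182 [192, 183, 181, 176, 172, 163, 154, 136, 116, 94, 83, 79, 89, 86, 99, 106, 118, 118, 115, 118, 114, 115, 115, 115, 113, 115]
375 97-108 [154, 143, 113, 128, 153, 161, 167, 175, 184, 188, 197] 156-182 [197, 186, 184, 177, 171, 173, 154, 137, 115, 135
[... 1339 characters left out ...]
128, 128, 133, 130, 132, 134, 134, 130, 133, 134, 132, 133, 133, 135, 138, 135, 135, 137, 136, 136, 134, 131, 132, 132, 132, 131, 129, 125, 119, 118, 114, 108, 102, 223, 249, 247, 234, 193]
210 [125, 124, 123, 122, 125, 98, 68, 74, 70, 72, 76, 77, 74, 115, 137, 146, 156, 157, 153, 155, 154, 150, 151, 150, 148, 149, 149, 150, 149, 150, 149, 153, 146, 146, 147, 143, 130, 105, 65, 64, 69, 85, 113, 127, 124, 122, 131, 136, 133, 134, 136, 135]
230 [102, 108, 106, 106, 104, 108, 111, 105, 108, 105, 93, 53, 36, 101, 134, 142, 154, 152, 154, 152, 153, 156, 148, 148, 148, 149, 146, 148, 150, 149, 152, 150, 151, 153, 146, 138, 128, 92, 34, 72, 99, 106, 107, 107, 107, 107, 104, 108, 107, 105, 102, 107]
```

```bash
python3 - <<'E'
from h import *
from scipy.optimize import least_squares
c=arm.calibration("wrist"); s=arm.observe(); R=Rn.from_euler("xyz",s["eef_rot"]); p=s["tcp_pos"]; th=np.linspace(0,2*np.pi,145)
def model(q):
    E=[np.array([px(c,p+R.apply([q[0]+18*np.cos(t),q[1]+d,q[2]+18*np.sin(t)])) for t in th]) for d in(35,-35)]
    E=sorted(E,key=lambda e:e[:,0].mean())
    return np.array([E[0][:,0].min(),E[1][:,0].max(),E[0][:,1].min(),E[1][:,1].min(),E[0][:,1].max(),E[1][:,1].max()])
obs=np.array([245.5,384.5,99.8,99.8,163.5,163.8])
f=least_squares(lambda q:model(q)-obs,[65,0,-7]); print(f.x.round(2),(model(f.x)-obs).round(1))
E
```

```text
[64.24 -0.52 -2.46] [ 0.7 -0.7 -0.9 -0.7  0.9  0.7]
```

```bash
python3 - <<'E'
from h import *
s=plan([423.3,-362,205],[180,0,14.55],n=6)
E
```

```text
-0, 0.001, 0.024, -0, -0.001, 0.001
-0, 0.001, 0.024, -0, -0.001, 0.001
-0, 0.001, 0.024, -0, -0.001, 0.001
-0, 0.001, 0.024, -0, -0.001, 0.001
-0, 0.001, 0.024, -0, -0.001, 0.001
-0, 0.001, 0.024, -0, -0.001, 0.001
```

Emit:
servo_tool(
  series=[0,0.001,0.024,0,0,0,0,0,0.001,0.024,0,0,0,0,0,0.001,0.024,0,0,0,0,0,0.001,0.024,0,0,0,0,0,0.001,0.024,0,0,0,0,0,0.001,0.024,0,0,0,0,0,0,0,0,0,0,0,0,0,0,0,0,0,0],
)

```text
clock: 32.0
tcp_pos: [423.7, -363.0, 206.2]
eef_rot: [3.141, -0.001, 0.254]
ft_force: [0.6, -0.2, -6.4]
opening: 0.147
gripper_force: 30.0
```

```bash
python3 - <<'E'
from h import *
st(); s=plan([423.3,-362,157.6],[180,0,14.55],n=10)
E
```

```text
32.0 q [-0.77  0.31  1.49  0.    1.34  0.54] p [ 423.7 -363.   206.2] rpy [ 1.80e+02 -1.00e-01  1.46e+01] F [ 0.6 -0.2 -6.4] op 0.147 gf 30.0
-0, -0, 0.012, 0.001, -0.001, 0
-0, -0, 0.012, 0.001, -0.001, 0
-0, -0, 0.012, 0.001, -0.001, 0
-0, -0, 0.012, 0.001, -0.001, 0
-0, -0, 0.012, 0.001, -0.001, 0
-0, -0, 0.012, 0.001, -0.001, 0
-0, -0, 0.012, 0.001, -0.001, 0
-0, -0, 0.012, 0.001, -0.001, 0
-0, -0, 0.012, 0.001, -0.001, 0
-0, -0, 0.012, 0.001, -0.001, 0
```

Emit:
servo_tool(
  series=[0,0,0.012,0,0,0,0,0,0,0.012,0,0,0,0,0,0,0.012,0,0,0,0,0,0,0.012,0,0,0,0,0,0,0.012,0,0,0,0],
)

```text
clock: 32.62
tcp_pos: [423.6, -362.9, 181.5]
eef_rot: [3.141, -0.001, 0.254]
ft_force: [-0.4, 0.2, -5.9]
opening: 0.148
gripper_force: 30.0
```

Emit:
servo_tool(
  series=[0,0,0.012,0,0,0,0,0,0,0.012,0,0,0,0,0,0,0.012,0,0,0,0,0,0,0.012,0,0,0,0,0,0,0.012,0,0,0,0,0,0,0,0,0,0,0,0,0,0,0,0,0,0],
)

```text
clock: 33.5
tcp_pos: [423.7, -362.9, 158.1]
eef_rot: [3.141, -0.001, 0.254]
ft_force: [-0.6, 0.1, -6.9]
opening: 0.144
gripper_force: 30.0
```

```bash
python3 - <<'E'
from h import *
st()
S=arm.snapshot("scene")[:,:,::-1]; W=arm.snapshot("wrist")[:,:,::-1]; T=arm.snapshot("top")[:,:,::-1]
for n,i in(("s11",S),("w11",W),("t11",T)): cv2.imwrite(f"pics/{n}.png",i)
c=arm.calibration("scene"); y=np.radians(14.55)
print("scene bore proj",px(c,[485.6,-345.5,165]), "right outer hole",px(c,[485.6+53*np.sin(y),-345.5-53*np.cos(y),165]),"left inner hole",px(c,[485.6-43*np.sin(y),-345.5+43*np.cos(y),165]))
a=cv2.resize(S[190:300,230:350],(480,440),interpolation=cv2.INTER_CUBIC)
b=cv2.resize(W[60:280,215:375],(320,440),interpolation=cv2.INTER_CUBIC)
d=cv2.resize(T[180:220,240:310],(210,120),interpolation=cv2.INTER_CUBIC)
e=cv2.resize(W[60:190,215:415],(240,156))
bt=np.zeros((156,800,3),np.uint8); bt[:120,:210]=d; bt[:,220:460]=e
cv2.imwrite("pics/c11.png",cv2.vconcat([cv2.hconcat([a,b]),bt]))
E
```

```text
33.5 q [-0.77  0.35  1.55  0.    1.24  0.54] p [ 423.7 -362.9  158.1] rpy [ 1.80e+02 -1.00e-01  1.46e+01] F [-0.6  0.1 -6.9] op 0.144 gf 30.0
scene bore proj [306.58500237 223.48697436] right outer hole [310.77409738 232.23637127] left inner hole [303.3944444  216.82313457]
```

View pics/c11.png

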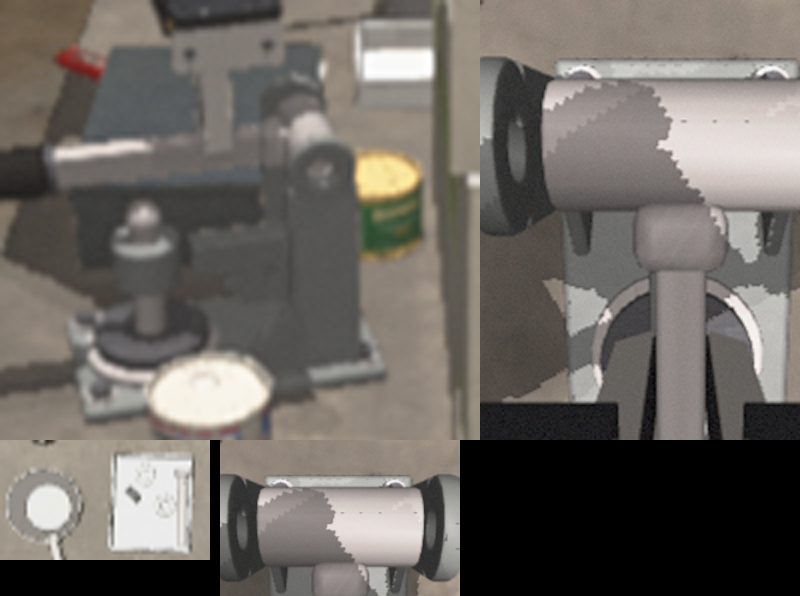

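The sleeve sits centred between the cheeks: its centre row 145 matches the eye centre row 144.5, and the gaps are even. The cheek hole is at (320,172), where (323,169) was predicted, and the bar/grip joint is at about (50,168). Tray and dipper are in order, so the last check is whether the lever is level.

```bash
python3 - <<'E'
from h import *
c=arm.calibration("scene"); y=np.radians(14.55)
for z in (153,165,177):
    q=px(c,[485.6-178*np.cos(y),-345.5-178*np.sin(y),z]); print(z,((q-[230,190])*4).round(1))
g=cv2.cvtColor(cv2.imread("pics/s11.png"),cv2.COLOR_BGR2GRAY)
for col in (239,241,243,246,250,260): print(col,g[218:246,col].tolist())
E
```

```text
153 [ 45.8 182.4]
165 [ 44.3 166.5]
177 [ 42.7 150.4]
239 [90, 97, 99, 103, 105, 108, 110, 101, 75, 51, 45, 48, 46, 47, 46, 42, 41, 40, 37, 34, 35, 49, 64, 68, 70, 68, 69, 70]
241 [95, 92, 92, 93, 82, 77, 77, 79, 85, 98, 96, 100, 85, 66, 54, 49, 41, 38, 36, 39, 48, 62, 73, 72, 73, 71, 68, 69]
243 [67, 64, 65, 68, 69, 68, 65, 68, 94, 141, 163, 154, 124, 99, 88, 81, 73, 62, 58, 53, 54, 65, 71, 71, 72, 70, 70, 69]
246 [71, 71, 70, 68, 71, 76, 101, 123, 150, 202, 225, 185, 122, 102, 103, 105, 106, 104, 96, 79, 71, 72, 72, 73, 72, 72, 72, 73]
250 [72, 72, 70, 73, 73, 77, 89, 113, 170, 216, 220, 172, 118, 105, 105, 105, 107, 103, 85, 64, 57, 61, 62, 62, 60, 59, 59, 61]
260 [90, 88, 89, 88, 89, 87, 115, 184, 224, 203, 150, 111, 104, 105, 106, 107, 104, 95, 75, 63, 58, 56, 59, 58, 58, 61, 61, 62]
```

```bash
python3 -c "
from h import *
st(); print(arm.job_done())"
```

```text
33.65 q [-0.77  0.35  1.55  0.    1.24  0.54] p [ 423.7 -362.9  158.1] rpy [ 1.80e+02 -1.00e-01  1.46e+01] F [-0.4  0.5 -7.2] op 0.146 gf 30.0
the job is handed in; nothing more can be done
None
```

I handed the job in at 33.7 s, with no verdict returned: the nut and both rings are in the tray, the empty dipper stands upright, and the gripper holds the lever level and centred between the cheeks with its bore on the cheek holes and no sign of contact.

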